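Refit the fallen filter cartridges in the manifold

ROBOT

A 7-joint arm with a two-finger parallel gripper is mounted at the origin on a cart in front of the work surface, level with it; the furniture and walls round the work are solid. World frame = base frame: x ahead of the robot, y to its left, z up, the work surface at z = 0. Lengths are in mm, angles in rad, forces in N, time in s.
With the tool pointing down it reaches from about 350 to 900 mm from the base axis. Payload 7.2 kg.
Tool frame: the origin (TCP) lies between the finger pads; the fingertips stand 17 mm ahead of it and the grasp point (between the pads) lies 2 mm behind it; z points along the fingers, y is the line along which they close (so a half turn about z gives the same grasp; the last joint's range is limited). The gripper opens to 88 mm and grips with 3 to 60 N. Pads are 20 mm wide; open, the fingers measure 115 mm over their backs; the gripper's body (75 mm by 178 mm) begins 61 mm behind the grasp point.
Start: joints at [-1.345, 0.411, -0.013, 1.596, 0.006, 1.134, -0.082], TCP at [181.004, 598.219, 239.653] pointing down, gripper open.
Joint ranges: [-2.95, 2.95], [-0.29, 1.99], [-1.47, 1.44], [0.14, 2.54], [-1.03, 4.17], [0.13, 1.85], [-2.86, 2.86]. Speed limits (rad/s): [2.39, 2.39, 3.01, 3.01, 3.14, 3.14, 3.14].

INTERFACE

Orientations are given as a 3x3 rotation matrix whose columns are the frame's x, y, z axes.
In Python, from workcell import bot gives the robot as it stands.
- The arm moves only by the tool apply_moves, never from a script. Its argument "targets" is a list of rows, each an object of numbers: "tx", "ty", "tz": the shift along the tool's x, y, z in mm; "ax", "ay", "az": the turn, a rotation vector about the tool's x, y, z in rad; "gripper": the opening in per cent of the stroke, from 0 (shut) to 100 (fully open). A call has 1 to 20 rows; each row shifts and turns the commanded pose from where the row before left it, along the tool's axes as they then stand; what a row does not reach is not made up. A row lasts 1/12 s, in which the tool goes at most 41.7 mm and 7.16 degrees, less where a joint would pass 70% of its speed; a pose out of reach is approached as far as the arm can. A call with a gripper value outside its range is refused whole. The fingers move at their own pace and stop on an object; "force" is the grip in N (left out, the last holds). Time passes only in rows, so rows that do not move let the fingers close. It gives the time, the measured TCP pose, the force, the opening and the grip force at its end, in the units of the state.
- bot.sense(): the state, without advancing time (a new reading comes with each control period).
- bot.snapshot(name): name is "scene" or "top"; returns a dict with "image" (480x640x3 uint8, red, green, blue), "fx", "fy", "cx", "cy" (pixels), "R" (3x3) and "t" (3): a world point X has camera coordinates R X + t. Camera axes: x right, y down, z forward; pixel columns grow to the right and rows downward; lengths in mm; the calibration is good to about 2 mm. A picture is of the moment at which its call begins. There is no depth.
- bot.close_job(): hands the job in; it is judged then, once.
Trained networks look in the newest picture that a camera, given by its name, has taken for a name from the list of things; names that differ only in an ending like _2 or _b are one class to them, and where a whole thing is asked for, a point or a joint stands for the part that bears it (a point fixed in the world has none). Each returns a list of dicts, best first, with "p" (0 to 1); they miss things now and then, are a little off and sometimes report something else, mostly with a low value. They report only what shows in the picture. A call takes as long as a camera call.
- bot.find_in(target, camera): "xy" ([column, row] in pixels, amid what is visible of it).
- bot.masks_of(target, camera): "mask" (480x640 bool, what is visible of it) and "xy" ([column, row] in pixels, amid what is visible of it).
The state is a dict: "time_s": time; "q": joint angles; "qvel": joint speeds; "joint_efforts": joint torques, N m; "position": TCP position; "orientation": TCP orientation; "force": force on the tool from outside, world axes, zero at the start; "ft_torque": the same for the moment, N m; "finger_gap": opening from 0.0 (shut) to 1.0 (fully open); "finger_force": force on a finger pad.
Only numpy, scipy, OpenCV 4.12 (cv2) and the standard library are available. Lean on these libraries where they do the work, as an engineer would, in place of code of your own. Each camera call takes 0.05 s, during which the arm holds its last target. There are 200 camera calls.

TASK

Slide the red valve fully shut, then stand every fallen filter cartridge upright on the worktop and let go, before fitting any. Then screw each into the collar of its own colour: set it on, turn it backward (counterclockwise) until it drops into the thread start, and drive it forward until it is fully home; with all of them home, slide the valve fully open. Leave the timer, the tip box and the measuring cylinder where they are.

Things in the scene. Friction and masses are not known exactly. Their poses are not given: they have to be found in the camera images.
- cartridge_blue_mid (a point): blue filter cartridge (absent in some starts), lying at first: white square body 48 mm wide, corners rounded, blue band and top rim; below it a round brass foot, 35 mm diameter, 36 mm long, with 3 lugs of 23.4 mm radius 13 to 18 mm from its end. 124 mm tall, 0.18 kg, heavier at the foot. Site on the axis, half-way up (z 62 mm when it stands on its foot); z from foot to top, sides face x and y.
- cartridge_orange_mid (a point): orange filter cartridge (absent in some starts), lying at first: white square body 48 mm wide, corners rounded, orange band and top rim; below it a round brass foot, 35 mm diameter, 36 mm long, with 3 lugs of 23.4 mm radius 13 to 18 mm from its end. 124 mm tall, 0.18 kg, heavier at the foot. Site on the axis, half-way up (z 62 mm when it stands on its foot); z from foot to top, sides face x and y.
- port_blue (a point): centre of the top rim of the blue collar, a 16-sided blue ring fixed on the deck (54 mm bore, 68 mm outside, 37 mm tall, rim 51 mm above the worktop), z up. Inside: right-hand thread, 3 starts 120 degrees apart, start angle unmarked and random. A cartridge set on it rests on sloping ledges, its point 38 to 46 mm above the rim. 1 mm sideways play.
- port_orange (a point): centre of the top rim of the orange collar, a 16-sided orange ring fixed on the deck (54 mm bore, 68 mm outside, 37 mm tall, rim 51 mm above the worktop), z up. Same thread as in the blue collar, at an angle of its own. Height of a cartridge's point above the rim: on the ledges 38 to 46 mm, dropped into the thread start 33 mm, fully home 28 mm.
- valve (a joint): travel of the red valve grip along its track, m: 0 = shut (end of the track towards the manifold's -y side, the robot's right), 0.08 = fully open (the end towards +y, left). Stays where it is left, about 1.5 N to move.
- valve_top (a point): centre of the top face of the red valve grip, a block 28 mm (x) by 20 mm (y, the direction it slides) and 40 mm tall on a 14 mm high track, 88 mm nearer the robot than the line of the two ports; y axis = direction of opening, z up. Top about 68 mm above the worktop.
- manifold: white manifold deck, 200 x 270 x 14 mm, fixed on the worktop, carrying both collars (130 mm apart along its y axis) and the valve; origin at worktop level under the middle of the line between the ports; x away from the robot, y to the left. Which collar is on which side varies.
- measuring_cylinder: bystander: clear measuring cylinder, 184 mm tall, 58 mm foot; origin under its foot
- timer: bystander: white timer, 62 x 62 x 21 mm; origin under its centre
- tip_box: bystander: blue box of pipette tips, 74 x 110 x 72 mm; origin under its centre. To its left stands a tall black computer tower (about 0.45 m), on the worktop beyond x = 0.5 and y = 0.25: keep the arm clear of it
- cartridge_blue: the blue cartridge; origin at the centre of its foot's end. Thread, part 1: turned backward (counterclockwise from above) the lugs climb the ledges 3.5 mm per rad, at most 2.1 rad, to a hard stop over a gap 15 degrees wider than they are; let go there, it drops some 10 mm by its own weight. Turned forward before that, the lugs jam on a blunt 7 mm stop.
- cartridge_orange: the orange cartridge; origin at the centre of its foot's end. Thread, part 2: lugs may first land on top of the blunt stop; turned backward they then fall 6 mm onto the ledge, which is not yet the start. From the start it screws forward (clockwise) about 1.6 rad, sinking 3.5 mm per rad, to a hard end stop: fully home, its white body 2 mm above the rim.

How it is judged (in metres and radians):
On the way, in this order (a step that is already met when the one before it is completed fails the run):
1. the valve is fully shut (value of joint valve below 0.006 m), for 0.2 s.
2. every cartridge stands upright on the worktop, released (angle between each of cartridge_blue_mid, cartridge_orange_mid's own z axis and vertical below 0.1 rad and height (world z) of cartridge_blue_mid between 0.056 and 0.067 m and contact force between the fingers and cartridge_blue below 0.1 N and height (world z) of cartridge_orange_mid between 0.056 and 0.067 m and contact force between the fingers and cartridge_orange below 0.1 N), for 0.2 s.
3. every cartridge is screwed fully home in the collar of its colour, with the valve still shut (value of joint valve below 0.006 m and horizontal distance between cartridge_blue_mid and port_blue below 0.005 m and z of cartridge_blue_mid in the frame of port_blue between 0.024 and 0.0298 m and angle between each of cartridge_blue_mid, cartridge_orange_mid's own z axis and vertical below 0.07 rad and horizontal distance between cartridge_orange_mid and port_orange below 0.005 m and z of cartridge_orange_mid in the frame of port_orange between 0.024 and 0.0298 m), for 0.2 s.
4. the valve is fully open (value of joint valve above 0.074 m), for 0.2 s.
At the end, for the whole second after the job is handed in: Every cartridge that was there is screwed home in the collar of its own colour (its site less than 29.8 mm above the rim, within 5 mm of the collar's axis, tilted less than 0.07 rad) and at rest; the valve is open to more than 74 mm; the bystanders have not moved more than 3 cm (value of joint valve above 0.074 m and horizontal distance between cartridge_blue_mid and port_blue below 0.005 m and z of cartridge_blue_mid in the frame of port_blue between 0.024 and 0.0298 m and angle between each of cartridge_blue_mid, cartridge_orange_mid's own z axis and vertical below 0.07 rad and linear speed of each of cartridge_blue, cartridge_orange below 0.02 m/s and horizontal distance between cartridge_orange_mid and port_orange below 0.005 m and z of cartridge_orange_mid in the frame of port_orange between 0.024 and 0.0298 m); the robot touches nothing.
It fails at once if the measuring cylinder is knocked or shifted by more than 3 cm (distance of measuring_cylinder from where it was at the start of the episode above 0.03 m).
It fails at once if the timer is knocked or shifted by more than 3 cm (distance of timer from where it was at the start of the episode above 0.03 m).
It fails at once if the tip box is knocked or shifted by more than 3 cm (distance of tip_box from where it was at the start of the episode above 0.03 m).
Of cartridge_blue, cartridge_orange only 1 to 2 are there at a start; the rules pass over those that are not, and their reading is None.
At some moment in a run one of cartridge_blue, cartridge_orange may be knocked a few centimetres aside while the robot is not near it.
Once in a run the grip may slacken for a moment while it holds something.
It also fails if it takes over 210 s, if anything falls off the work surface, if the arm or the gripper's body presses on something with over 40 N, if the wrist force passes 120 N, or if a joint passes its speed limit or range.

## Working session

There is one attempt and no reset: what is moved stays moved. The work goes in short steps, Python scripts to look and compute and a tool call to move; the robot and the scene stay as the last step left them, time stands still between calls to the robot, and variables do not carry over. Pictures are saved under pics/ and viewed, at most 14 in all, crops included, and the job is handed in when it is done.

Besides the shell and the picture viewer there is one more tool, called after ">>>" as name(argument=value, ...), one argument or row to a line, values as JSON. apply_moves: Moves the arm, as the interface text tells. Its arguments: {"type":"object","properties":{"targets":{"type":"array","items":{"type":"object","properties":{"tx":{"type":"number"},"ty":{"type":"number"},"tz":{"type":"number"},"ax":{"type":"number"},"ay":{"type":"number"},"az":{"type":"number"},"gripper":{"type":"number"}}}},"force":{"type":"number"}},"required":["targets"]}

```bash
mkdir -p pics; ls; python3 - <<'E'
from workcell import bot
import cv2
s=bot.sense()
print(s['time_s'],s['position'],s['orientation'],s['finger_gap'],s['force'])
for c in ['scene','top']:
    d=bot.snapshot(c); cv2.imwrite(f'pics/{c}0.png',d['image'][:,:,::-1])
    print(c,d['fx'],d['fy'],d['cx'],d['cy'],d['R'],d['t'])
    for n in ['cartridge_blue','cartridge_orange','port_blue','port_orange','valve_top','manifold','timer','tip_box','measuring_cylinder','cartridge_blue_mid','cartridge_orange_mid']:
        print(n,[(round(r['p'],2),[int(v) for v in r['xy']]) for r in bot.find_in(n,c)][:3])
E
```

```text
pics
0.0 [180.90504723 597.73701492 238.81680803] [[-9.57148542e-01  2.89597217e-01 -3.45880078e-04]
 [ 2.89597396e-01  9.57147252e-01 -1.57659639e-03]
 [-1.25519759e-04 -1.60920290e-03 -9.99998697e-01]] 0.9995779010521298 [-0.25548895 -0.24518555  1.44966635]
scene 576.4235932459588 576.4235932459588 333.3145323054803 248.207090755596 [[-0.01415158 -0.99987942  0.00639306]
 [-0.70546839  0.00545326 -0.7087204 ]
 [ 0.70860009 -0.01453961 -0.7054605 ]] [-3.37456857e-01  4.42819309e+02  1.17613194e+03]
cartridge_blue []
cartridge_orange []
port_blue [(0.66, [406, 243])]
port_orange [(0.7, [452, 238])]
valve_top [(0.54, [438, 260]), (0.46, [441, 252])]
manifold [(0.77, [435, 261]), (0.53, [407, 242])]
timer [(0.71, [450, 306])]
tip_box [(0.83, [301, 209])]
measuring_cylinder [(0.98, [185, 302])]
cartridge_blue_mid []
cartridge_orange_mid [(0.79, [346, 286])]
top 481.1834030005541 481.1834030005541 324.8454738763098 245.75955552563317 [[-0.05638319 -0.99840128 -0.0039762 ]
 [-0.9783869   0.05604561 -0.19904261]
 [ 0.19894725 -0.0073324  -0.97998277]] [  24.77017587  559.72950764 1278.10141315]
cartridge_blue []
cartridge_orange [(0.95, [335, 276])]
port_blue [(0.65, [398, 232])]
port_orange [(0.68, [441, 216])]
valve_top [(0.57, [432, 243])]
manifold [(0.92, [422, 237])]
timer [(0.71, [438, 299]), (0.32, [399, 231])]
tip_box [(0.88, [292, 186])]
measuring_cylinder [(0.88, [197, 316])]
cartridge_blue_mid []
cartridge_orange_mid [(0.71, [336, 277])]
```

```bash
python3 - <<'E'
import cv2
for c in ['scene','top']:
    im=cv2.imread(f'pics/{c}0.png')[170:350,160:500]
    cv2.imwrite(f'pics/{c}0c.png',cv2.resize(im,(782,414),interpolation=cv2.INTER_CUBIC))
E
```

```text
(no output)
```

View pics/scene0c.png

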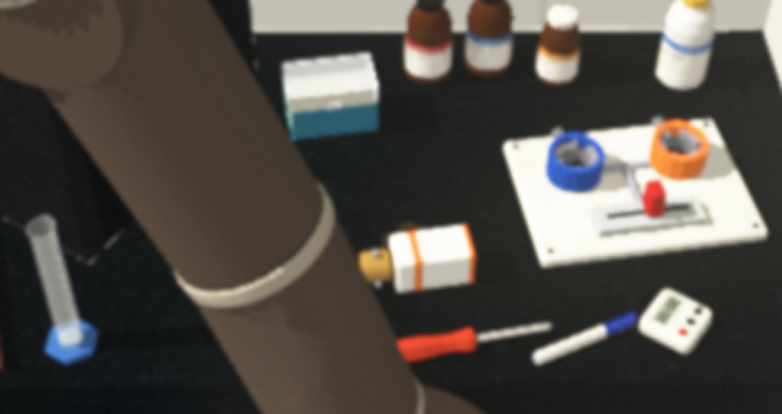

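View pics/top0c.png

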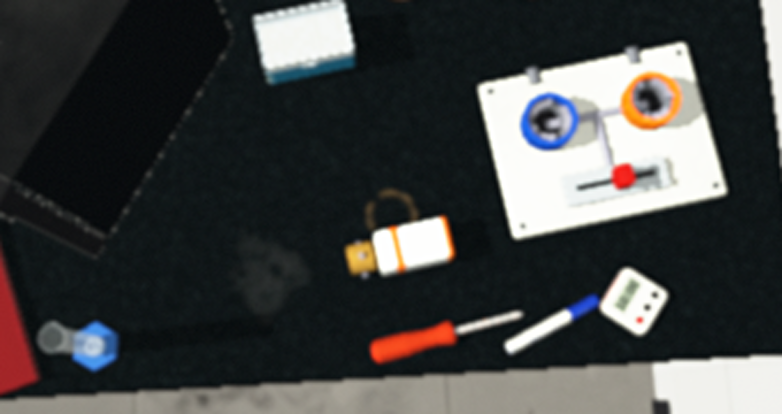

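```bash
cat > h.py <<'E'
import numpy as np, cv2
from scipy.optimize import least_squares
from workcell import bot
def snaps(): return {c:bot.snapshot(c) for c in ('scene','top')}
def proj(d,X):
    p=np.atleast_2d(X)@np.array(d['R']).T+np.array(d['t'])
    return np.c_[d['fx']*p[:,0]/p[:,2]+d['cx'], d['fy']*p[:,1]/p[:,2]+d['cy']]
def cen(pts):
    h=cv2.convexHull(np.float32(pts)); m=cv2.moments(h)
    return np.array([m['m10']/m['m00'],m['m01']/m['m00']])
def hullof(d,X): return cen(proj(d,X))
def color(d,lo,hi,roi=None,near=None):
    hsv=cv2.cvtColor(d['image'],cv2.COLOR_RGB2HSV)
    m=cv2.inRange(hsv,np.array(lo),np.array(hi))
    if lo[0]<4: m|=cv2.inRange(hsv,np.array([172,lo[1],lo[2]]),np.array([180,255,255]))
    n,l,s,c=cv2.connectedComponentsWithStats(m)
    best=min((i for i in range(1,n) if s[i,4]>15),key=lambda i:np.hypot(*(c[i]-near)))
    return np.argwhere(l==best)[:,::-1]
def cyl(r,z0,z1,x=0,y=0):
    a=np.linspace(0,2*np.pi,40)
    return np.array([[x+r*np.cos(t),y+r*np.sin(t),z] for t in a for z in (z0,z1)])
def box(x,y,z): return np.array([[a,b,c] for a in x for b in y for c in z])
def Rz(a): return np.array([[np.cos(a),-np.sin(a),0],[np.sin(a),np.cos(a),0],[0,0,1]])
E
python3 - <<'E'
from h import *
S=snaps()
# ports: independent xy fit
near={'blue':{'scene':(406,243),'top':(398,225)},'orange':{'scene':(452,236),'top':(441,215)}}
hs={'blue':((105,120,60),(130,255,255)),'orange':((5,150,120),(20,255,255)),'red':((0,170,120),(4,255,255))}
P={}
for n in near:
    ob={c:cen(color(S[c],*hs[n],near=np.array(near[n][c]))) for c in S}
    f=lambda p:np.concatenate([hullof(S[c],cyl(34,14,51,*p))-ob[c] for c in S])
    r=least_squares(f,[600,-150]); P[n]=r.x; print(n,r.x,r.fun)
a=P['blue']-P['orange']; print('dist',np.linalg.norm(a)); yaw=np.arctan2(-a[0],a[1]); print('yaw (+y blue)',yaw)
ob={c:cen(color(S[c],*hs['red'],near=np.array({'scene':(443,257),'top':(431,246)}[c]))) for c in S}
f=lambda p:np.concatenate([hullof(S[c],box((-14,14),(-10,10),(28,68))@Rz(yaw).T+[*p,0])-ob[c] for c in S])
r=least_squares(f,[550,-180]); print('valve',r.x,r.fun)
m=(P['blue']+P['orange'])/2; print('valve in manifold',Rz(yaw)[:2,:2].T@(r.x-m))
# cartridge
M={}
for c in S:
    q=bot.masks_of('cartridge_orange' if c=='top' else 'cartridge_orange_mid',c)
    print(c,[(x['p'],x['mask'].sum(),x['xy']) for x in q])
    k=np.argwhere(q[0]['mask'])[:,::-1]; M[c]=k; print(k.min(0),k.max(0))
    h=cv2.minAreaRect(np.float32(k)); print(h)
np.savez('m.npz',**M)
body=box((-24,24),(-24,24),(36,124))
foot=cyl(17.5,0,36)
def model(p):
    ax=np.array([np.cos(p[2]),np.sin(p[2]),0]); s=np.array([-ax[1],ax[0],0])
    R=np.c_[s,[0,0,1],ax]  # local x,y,z
    return np.r_[body,foot]@R.T+[p[0],p[1],24]
def f(p):
    o=[]
    for c in S:
        u=proj(S[c],model(p)); h=cv2.moments(cv2.convexHull(np.float32(u))); g=cv2.moments(cv2.convexHull(np.float32(M[c])))
        for m_ in (h,g): pass
        st=lambda m:np.array([m['m10']/m['m00'],m['m01']/m['m00'],m['mu20']/m['m00']/10,m['mu11']/m['m00']/10,m['mu02']/m['m00']/10])
        o.append(st(h)-st(g))
    return np.concatenate(o)
r=least_squares(f,[480,30,-1.5]); print('cart foot end',r.x,np.round(r.fun,1))
E
```

```text
blue [ 622.95183007 -220.94002544] [ 0.40055471  0.99958322  0.19372389 -0.94259827]
orange [ 641.62861714 -348.23223996] [-0.18648945  1.22582591 -0.114599   -0.72817049]
dist 128.6550824977797
yaw (+y blue) 0.14568423073122821
valve [ 542.3550173  -184.29912311] [-43.90170931   1.51007031 -41.98483827   2.63174725]
valve in manifold [-74.42389577 112.28049415]
scene [(0.66, np.int64(1083), [346.4, 286.1])]
[316 269] [366 296]
((341.20001220703125, 283.6000061035156), (26.04729461669922, 50.358097076416016), 82.87498474121094)
top [(0.97, np.int64(719), [334.0, 274.5])]
[311 265] [355 288]
((332.9684143066406, 277.8547058105469), (18.31143569946289, 44.27033996582031), 77.73522186279297)
cart foot end [472.48533646  30.          -1.5       ] [ 1.6 -0.6  0.9  0.5  0.4  2.6 -1.   1.9  0.9  0.2]
```

```bash
cat > fit.py <<'E'
from h import *
hs={'blue':((105,120,60),(130,255,255)),'orange':((5,150,120),(20,255,255)),'red':((0,170,120),(4,255,255))}
def solve(f,x0,h=None):
    return least_squares(f,x0,method='lm',diff_step=np.array(h) if h else 2e-3)
def ports(S):
    near={'blue':{'scene':(406,243),'top':(398,225)},'orange':{'scene':(452,236),'top':(441,215)}}
    P={}
    for n in near:
        ob={c:cen(color(S[c],*hs[n],near=np.array(near[n][c]))) for c in S}
        r=solve(lambda p:np.concatenate([hullof(S[c],cyl(34,14,51,*p))-ob[c] for c in S]),[630,-250])
        P[n]=r.x; print(n,r.x,r.fun)
    return P
def valve(S,yaw,near={'scene':(443,257),'top':(431,246)}):
    ob={c:cen(color(S[c],*hs['red'],near=np.array(near[c]))) for c in S}
    r=solve(lambda p:np.concatenate([hullof(S[c],box((-14,14),(-10,10),(28,68))@Rz(yaw).T+[*p,0])-ob[c] for c in S]),[550,-280])
    print('valve',r.x,r.fun,ob); return r.x
def cart(S,M,x0=(480,30,-1.5)):
    body=box((-24,24),(-24,24),(36,124)); foot=cyl(17.5,0,36)
    def model(p):
        ax=np.array([np.cos(p[2]),np.sin(p[2]),0]); s=np.array([-ax[1],ax[0],0])
        return np.r_[body,foot]@np.c_[s,[0,0,1],ax].T+[p[0],p[1],24]
    def st(u):
        m=cv2.moments(cv2.convexHull(np.float32(u))); a=m['m00']
        return np.array([m['m10']/a,m['m01']/a,m['mu20']/a/10,m['mu11']/a/10,m['mu02']/a/10])
    r=solve(lambda p:np.concatenate([st(proj(S[c],model(p)))-st(M[c]) for c in S]),x0,[.002,.03,.005])
    print('cart foot end,yaw',r.x,np.round(r.fun,1)); return r.x
E
python3 - <<'E'
from fit import *
S=snaps(); P=ports(S)
a=P['blue']-P['orange']; yaw=np.arctan2(-a[0],a[1]); print(np.linalg.norm(a),yaw)
v=valve(S,yaw); print('in manifold',Rz(yaw)[:2,:2].T@(v-(P['blue']+P['orange'])/2))
p=cart(S,np.load('m.npz'))
ims=[]
for c in S:
    im=S[c]['image'][:,:,::-1].copy()
    ax=np.array([np.cos(p[2]),np.sin(p[2]),0])
    for L in (0,36,124): 
        u=proj(S[c],np.array([p[0],p[1],24])+L*ax)[0]; cv2.circle(im,(int(u[0]),int(u[1])),1,(0,255,0),-1)
    for q,col in ((cyl(34,51,51,*P['blue']),(0,255,255)),(cyl(34,51,51,*P['orange']),(255,255,0)),(box((-14,14),(-10,10),(68,68))@Rz(yaw).T+[*v,0],(0,255,0))):
        for u in proj(S[c],q): im[int(round(u[1])),int(round(u[0]))]=col
    ims.append(cv2.resize(im[195:305,300:490],(798,462),interpolation=cv2.INTER_NEAREST)[:, :])
cv2.imwrite('pics/chk.png',cv2.resize(np.vstack(ims),(600,600*924//798))[:600])
E
```

```text
blue [ 622.64135196 -220.01450405] [ 0.07925053  1.07933786 -0.11942934 -0.79590091]
orange [ 641.9209149  -348.64357057] [-0.05695384  1.15297408  0.01799872 -0.8347283 ]
130.06589983703307 0.14877744060982387
valve [ 544.58183736 -301.57441705] [ 0.05442333  0.65839905 -0.08149825 -0.5053843 ] {'scene': array([443.81050228, 256.14840183]), 'top': array([430.79166667, 246.3515625 ])}
in manifold [-89.28675377  -4.05527506]
cart foot end,yaw [465.1482903   35.15696097  -1.42298504] [-0.5  0.   1.  -0.3  0.5  0.6 -0.1  1.6 -0.1  0.5]
```

View pics/chk.png

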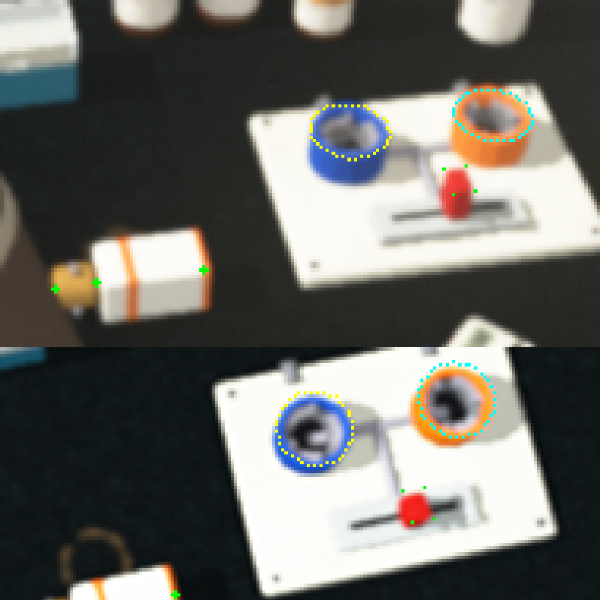

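```bash
cat > go.py <<'E'
import numpy as np
from scipy.spatial.transform import Rotation as Ro
from workcell import bot
def down(yaw_y):  # tool down, tool y at world angle yaw_y
    y=np.array([np.cos(yaw_y),np.sin(yaw_y),0]); z=np.array([0,0,-1.]); return np.c_[np.cross(y,z),y,z]
def st():
    s=bot.sense(); R=np.array(s['orientation']); p=np.array(s['position'])
    print('t',round(s['time_s'],2),'p',p.round(1),'yaw_y',round(np.arctan2(R[1,1],R[0,1]),3),'z',R[:,2].round(3),'gap',round(s['finger_gap'],3),'ff',s['finger_force'],'F',np.round(s['force'],1),'T',np.round(s['ft_torque'],2),'q',np.round(s['q'],2)); return R,p
def to(p,R=None,R0=None,p0=None,split=True):
    """shift first (current axes), then turn; or, split=False, constant screw rows"""
    if R0 is None: R0,p0=st()
    R=R0 if R is None else R
    d=R0.T@(np.array(p)-p0); w=Ro.from_matrix(R0.T@R).as_rotvec()
    nt=int(np.ceil(np.linalg.norm(d)/40)); nr=int(np.ceil(np.linalg.norm(w)/.12))
    if split: print('shift',d.round(1),'rows',nt,(d/max(nt,1)).round(2),'| turn',w.round(3),'rows',nr,(w/max(nr,1)).round(4))
    else:
        n=max(nt,nr,1); A=Ro.from_rotvec(w/n).as_matrix(); S=sum(np.linalg.matrix_power(A,k) for k in range(n))
        print('screw rows',n,'t',np.linalg.solve(S,d).round(2),'w',(w/n).round(4))
    return R,np.array(p)
E
python3 - <<'E'
from go import *
R,p=st()
to([545,-302,290],down(np.radians(-81.5)))
E
```

```text
t 1.5 p [181.  598.2 239.7] yaw_y 1.277 z [-0.  0. -1.] gap 1.001 ff 0.0 F [ 0.8  0.3 -0.6] T [-0.01 -0.04 -0.04] q [-1.35  0.41 -0.01  1.6   0.01  1.13 -0.08]
t 1.5 p [181.  598.2 239.7] yaw_y 1.277 z [-0.  0. -1.] gap 1.001 ff 0.0 F [ 0.8  0.3 -0.6] T [-0.01 -0.04 -0.04] q [-1.35  0.41 -0.01  1.6   0.01  1.13 -0.08]
shift [-609.1 -756.3  -50.4] rows 25 [-24.36 -30.25  -2.02] | turn [-0.  -0.   2.7] rows 23 [-0.     -0.      0.1174]
```

>>> apply_moves(
  targets=[
    {"tz": -35},
    {"tx": -24.4, "ty": -30.2},
    {"tx": -24.4, "ty": -30.2},
    {"tx": -24.4, "ty": -30.2},
    {"tx": -24.4, "ty": -30.2},
    {"tx": -24.4, "ty": -30.2},
    {"tx": -24.4, "ty": -30.2},
    {"tx": -24.4, "ty": -30.2},
    {"tx": -24.4, "ty": -30.2},
    {"tx": -24.4, "ty": -30.2},
    {"tx": -24.4, "ty": -30.2},
    {"tx": -24.4, "ty": -30.2},
    {"tx": -24.4, "ty": -30.2},
    {"tx": -24.4, "ty": -30.2},
    {"tx": -24.4, "ty": -30.2},
    {"tx": -24.4, "ty": -30.2},
    {"tx": -24.4, "ty": -30.2},
    {"tx": -24.4, "ty": -30.2},
    {"tx": -24.4, "ty": -30.2},
    {"tx": -24.4, "ty": -30.2},
  ],
)

```text
validation failed for argument at $.ta...
```

>>> apply_moves(
  targets=[
    {"tx": -24.4, "ty": -30.2},
    {"tx": -24.4, "ty": -30.2},
    {"tx": -24.4, "ty": -30.2},
    {"tx": -24.4, "ty": -30.2},
    {"tx": -24.4, "ty": -30.2},
    {"tx": -24.4, "ty": -30.2},
    {"az": 0.118},
    {"az": 0.118},
    {"az": 0.118},
    {"az": 0.118},
    {"az": 0.118},
    {"az": 0.118},
    {"az": 0.118},
    {"az": 0.118},
    {"az": 0.118},
    {"az": 0.118},
    {"az": 0.118},
    {"az": 0.118},
    {"az": 0.118},
    {"az": 0.118},
  ],
)

```text
validation failed for argument at $.ta...
```

```bash
python3 - <<'E'
from go import *
to([545,-302,150],down(np.radians(-81.5)))
E
```

```text
t 1.5 p [181.  598.2 239.7] yaw_y 1.277 z [-0.  0. -1.] gap 1.001 ff 0.0 F [ 0.8  0.3 -0.6] T [-0.01 -0.04 -0.04] q [-1.35  0.41 -0.01  1.6   0.01  1.13 -0.08]
shift [-609.1 -756.3   89.6] rows 25 [-24.36 -30.25   3.58] | turn [-0.  -0.   2.7] rows 23 [-0.     -0.      0.1174]
```

>>> apply_moves(
  targets=[
    {"tx": 0, "ty": 0, "tz": -35, "ax": 0, "ay": 0, "az": 0, "gripper": 100},
  ],
)

```text
time_s: 1.58
position: [180.2, 595.2, 268.6]
orientation: [[-0.957, 0.289, -0.002], [0.289, 0.957, -0.011], [-0.001, -0.011, -1.0]]
force: [0.5, 0.1, -0.1]
finger_gap: 1.0
finger_force: 0.0
```

>>> apply_moves(
  targets=[
    {"tx": -24.4, "ty": -30.2, "tz": 0, "ax": 0, "ay": 0, "az": 0},
  ],
)

```text
validation failed for argument at $.ta...
```

>>> apply_moves(
  targets=[
    {"tx": -24.4, "ty": -30.2, "tz": 0, "gripper": 100},
  ],
)

```text
validation failed for argument at $.ta...
```

>>> apply_moves(
  targets=[
    {"tx": -24.4, "ty": -30.2, "tz": 0, "ax": 0, "ay": 0, "az": 0, "gripper": 100},
    {"tx": -24.4, "ty": -30.2, "tz": 0, "ax": 0, "ay": 0, "az": 0, "gripper": 100},
    {"tx": -24.4, "ty": -30.2, "tz": 0, "ax": 0, "ay": 0, "az": 0, "gripper": 100},
    {"tx": -24.4, "ty": -30.2, "tz": 0, "ax": 0, "ay": 0, "az": 0, "gripper": 100},
    {"tx": -24.4, "ty": -30.2, "tz": 0, "ax": 0, "ay": 0, "az": 0, "gripper": 100},
    {"tx": -24.4, "ty": -30.2, "tz": 0, "ax": 0, "ay": 0, "az": 0, "gripper": 100},
    {"tx": -24.4, "ty": -30.2, "tz": 0, "ax": 0, "ay": 0, "az": 0, "gripper": 100},
    {"tx": -24.4, "ty": -30.2, "tz": 0, "ax": 0, "ay": 0, "az": 0, "gripper": 100},
    {"tx": -24.4, "ty": -30.2, "tz": 0, "ax": 0, "ay": 0, "az": 0, "gripper": 100},
    {"tx": -24.4, "ty": -30.2, "tz": 0, "ax": 0, "ay": 0, "az": 0, "gripper": 100},
    {"tx": -24.4, "ty": -30.2, "tz": 0, "ax": 0, "ay": 0, "az": 0, "gripper": 100},
    {"tx": -24.4, "ty": -30.2, "tz": 0, "ax": 0, "ay": 0, "az": 0, "gripper": 100},
    {"tx": -24.4, "ty": -30.2, "tz": 0, "ax": 0, "ay": 0, "az": 0, "gripper": 100},
  ],
)

```text
time_s: 2.67
position: [371.2, 128.7, 275.0]
orientation: [[-0.957, 0.29, 0.001], [0.29, 0.957, 0.001], [-0.0, 0.001, -1.0]]
force: [1.9, 0.3, -0.8]
finger_gap: 1.004
finger_force: 0.0
```

>>> apply_moves(
  targets=[
    {"tx": -24.4, "ty": -30.2, "tz": 0, "ax": 0, "ay": 0, "az": 0, "gripper": 100},
    {"tx": -24.4, "ty": -30.2, "tz": 0, "ax": 0, "ay": 0, "az": 0, "gripper": 100},
    {"tx": -24.4, "ty": -30.2, "tz": 0, "ax": 0, "ay": 0, "az": 0, "gripper": 100},
    {"tx": -24.4, "ty": -30.2, "tz": 0, "ax": 0, "ay": 0, "az": 0, "gripper": 100},
    {"tx": -24.4, "ty": -30.2, "tz": 0, "ax": 0, "ay": 0, "az": 0, "gripper": 100},
    {"tx": -24.4, "ty": -30.2, "tz": 0, "ax": 0, "ay": 0, "az": 0, "gripper": 100},
    {"tx": -24.4, "ty": -30.2, "tz": 0, "ax": 0, "ay": 0, "az": 0, "gripper": 100},
    {"tx": -24.4, "ty": -30.2, "tz": 0, "ax": 0, "ay": 0, "az": 0, "gripper": 100},
    {"tx": -24.4, "ty": -30.2, "tz": 0, "ax": 0, "ay": 0, "az": 0, "gripper": 100},
    {"tx": -24.4, "ty": -30.2, "tz": 0, "ax": 0, "ay": 0, "az": 0, "gripper": 100},
    {"tx": -24.4, "ty": -30.2, "tz": 0, "ax": 0, "ay": 0, "az": 0, "gripper": 100},
    {"tx": -24.4, "ty": -30.2, "tz": 0, "ax": 0, "ay": 0, "az": 0, "gripper": 100},
  ],
)

```text
time_s: 3.67
position: [546.9, -302.6, 274.4]
orientation: [[-0.957, 0.289, 0.0], [0.289, 0.957, 0.0], [-0.0, 0.0, -1.0]]
force: [0.8, -0.2, 1.1]
finger_gap: 1.002
finger_force: 0.0
```

```bash
python3 - <<'E'
from go import *
to([545,-302,150],down(np.radians(-81.5)))
E
```

```text
t 3.67 p [ 546.9 -302.6  274.4] yaw_y 1.278 z [ 0.  0. -1.] gap 1.002 ff 0.0 F [ 0.8 -0.2  1.1] T [-0.01 -0.02  0.01] q [-0.08  0.45  0.73  1.59 -0.31  1.23  1.99]
shift [  2.    0.  124.4] rows 4 [ 0.51  0.   31.1 ] | turn [ 0.  -0.   2.7] rows 23 [ 0.     -0.      0.1174]
```

>>> apply_moves(
  targets=[
    {"tx": 0.5, "ty": 0, "tz": 25, "ax": 0, "ay": 0, "az": -0.111, "gripper": 100},
    {"tx": 0.5, "ty": 0, "tz": 25, "ax": 0, "ay": 0, "az": -0.111, "gripper": 100},
    {"tx": 0.5, "ty": 0, "tz": 25, "ax": 0, "ay": 0, "az": -0.111, "gripper": 100},
    {"tx": 0.5, "ty": 0, "tz": 25, "ax": 0, "ay": 0, "az": -0.111, "gripper": 100},
    {"tx": 0, "ty": 0, "tz": 25, "ax": 0, "ay": 0, "az": 0, "gripper": 100},
    {"tx": 0, "ty": 0, "tz": 0, "ax": 0, "ay": 0, "az": 0, "gripper": 100},
    {"tx": 0, "ty": 0, "tz": 0, "ax": 0, "ay": 0, "az": 0, "gripper": 100},
  ],
)

```text
time_s: 4.25
position: [543.7, -300.6, 149.0]
orientation: [[-0.989, -0.149, -0.002], [-0.149, 0.989, 0.001], [0.002, 0.001, -1.0]]
force: [1.0, 0.5, 0.5]
finger_gap: 0.999
finger_force: 0.0
```

```bash
python3 - <<'E'
from go import *
to([545,-302,53],down(np.radians(98.5)))
import cv2
d=bot.snapshot('scene'); cv2.imwrite('pics/s1.png',cv2.resize(d['image'][160:320,340:540,::-1],(750,600)))
E
```

```text
t 4.25 p [ 543.7 -300.6  149. ] yaw_y 1.72 z [-0.002  0.001 -1.   ] gap 0.999 ff 0.0 F [1.  0.5 0.5] T [ 0.01 -0.05 -0.  ] q [ 0.03  0.54  0.56  1.73 -0.34  0.97  2.44]
shift [-1.3 -1.7 96. ] rows 3 [-0.43 -0.56 32.  ] | turn [ 0.001 -0.002  0.001] rows 1 [ 0.0011 -0.0021  0.0008]
```

View pics/s1.png

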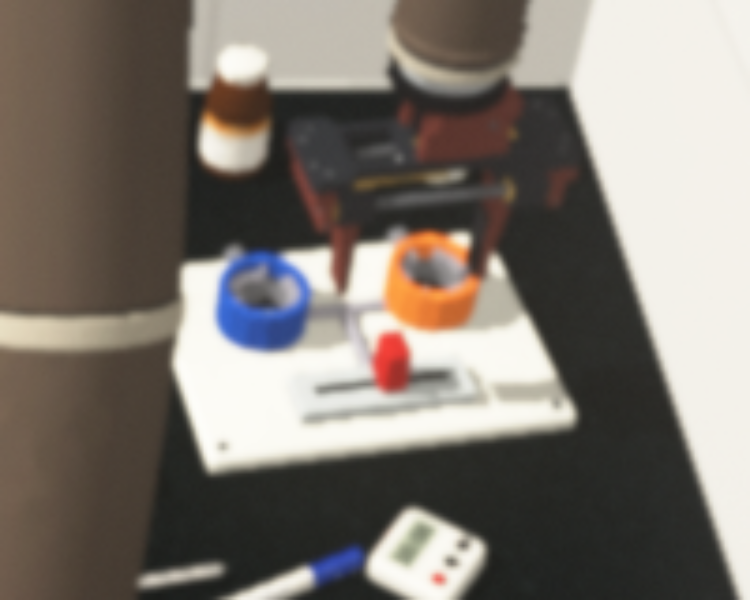

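>>> apply_moves(
  targets=[
    {"tx": 0, "ty": 0, "tz": 32, "ax": 0, "ay": 0, "az": 0, "gripper": 100},
    {"tx": -1, "ty": -1, "tz": 32, "ax": 0, "ay": 0, "az": 0, "gripper": 100},
    {"tx": 0, "ty": 0, "tz": 32, "ax": 0, "ay": 0, "az": 0, "gripper": 100},
    {"tx": 0, "ty": 0, "tz": 0, "ax": 0, "ay": 0, "az": 0, "gripper": 0},
    {"tx": 0, "ty": 0, "tz": 0, "ax": 0, "ay": 0, "az": 0, "gripper": 0},
    {"tx": 0, "ty": 0, "tz": 0, "ax": 0, "ay": 0, "az": 0, "gripper": 0},
    {"tx": 0, "ty": 0, "tz": 0, "ax": 0, "ay": 0, "az": 0, "gripper": 0},
    {"tx": 0, "ty": 0, "tz": 0, "ax": 0, "ay": 0, "az": 0, "gripper": 0},
    {"tx": 0, "ty": 0, "tz": 0, "ax": 0, "ay": 0, "az": 0, "gripper": 0},
    {"tx": 0, "ty": 0, "tz": 0, "ax": 0, "ay": 0, "az": 0, "gripper": 0},
    {"tx": 0, "ty": 0, "tz": 0, "ax": 0, "ay": 0, "az": 0, "gripper": 0},
  ],
  force=15,
)

```text
time_s: 5.22
position: [545.7, -301.7, 54.2]
orientation: [[-0.989, -0.15, 0.001], [-0.15, 0.989, -0.0], [-0.001, -0.0, -1.0]]
force: [-0.3, 0.0, -0.0]
finger_gap: 0.432
finger_force: 0.0
```

>>> apply_moves(
  targets=[
    {"tx": 0, "ty": 0, "tz": 0, "ax": 0, "ay": 0, "az": 0, "gripper": 0},
    {"tx": 0, "ty": 0, "tz": 0, "ax": 0, "ay": 0, "az": 0, "gripper": 0},
    {"tx": 0, "ty": 0, "tz": 0, "ax": 0, "ay": 0, "az": 0, "gripper": 0},
    {"tx": 0, "ty": 0, "tz": 0, "ax": 0, "ay": 0, "az": 0, "gripper": 0},
    {"tx": 0, "ty": 0, "tz": 0, "ax": 0, "ay": 0, "az": 0, "gripper": 0},
    {"tx": 0, "ty": 0, "tz": 0, "ax": 0, "ay": 0, "az": 0, "gripper": 0},
    {"tx": 0, "ty": 0, "tz": 0, "ax": 0, "ay": 0, "az": 0, "gripper": 0},
  ],
)

```text
time_s: 5.8
position: [545.4, -301.7, 53.6]
orientation: [[-0.989, -0.15, -0.0], [-0.15, 0.989, 0.0], [0.0, 0.0, -1.0]]
force: [0.7, -0.3, 2.0]
finger_gap: 0.227
finger_force: 15.0
```

>>> apply_moves(
  targets=[
    {"tx": 0, "ty": -8, "tz": 0, "ax": 0, "ay": 0, "az": 0, "gripper": 0},
    {"tx": 0, "ty": -8, "tz": 0, "ax": 0, "ay": 0, "az": 0, "gripper": 0},
    {"tx": 0, "ty": -8, "tz": 0, "ax": 0, "ay": 0, "az": 0, "gripper": 0},
    {"tx": 0, "ty": -6, "tz": 0, "ax": 0, "ay": 0, "az": 0, "gripper": 0},
    {"tx": 0, "ty": -2, "tz": 0, "ax": 0, "ay": 0, "az": 0, "gripper": 0},
    {"tx": 0, "ty": 0, "tz": 0, "ax": 0, "ay": 0, "az": 0, "gripper": 0},
  ],
)

```text
time_s: 6.3
position: [550.5, -334.7, 53.6]
orientation: [[-0.989, -0.149, 0.001], [-0.149, 0.989, -0.001], [-0.001, -0.001, -1.0]]
force: [0.1, -1.5, 0.5]
finger_gap: 0.227
finger_force: 15.0
```

>>> apply_moves(
  targets=[
    {"tx": 0, "ty": -2, "tz": 0, "ax": 0, "ay": 0, "az": 0, "gripper": 0},
    {"tx": 0, "ty": -2, "tz": 0, "ax": 0, "ay": 0, "az": 0, "gripper": 0},
    {"tx": 0, "ty": 0, "tz": 0, "ax": 0, "ay": 0, "az": 0, "gripper": 0},
    {"tx": 0, "ty": 0, "tz": 0, "ax": 0, "ay": 0, "az": 0, "gripper": 0},
  ],
)

```text
time_s: 6.63
position: [550.8, -337.0, 53.6]
orientation: [[-0.989, -0.15, -0.0], [-0.15, 0.989, 0.0], [0.0, 0.0, -1.0]]
force: [-0.4, 1.9, 1.3]
finger_gap: 0.225
finger_force: 15.0
```

>>> apply_moves(
  targets=[
    {"tx": 0, "ty": -3, "tz": 0, "ax": 0, "ay": 0, "az": 0, "gripper": 0},
    {"tx": 0, "ty": 0, "tz": 0, "ax": 0, "ay": 0, "az": 0, "gripper": 0},
    {"tx": 0, "ty": 0, "tz": 0, "ax": 0, "ay": 0, "az": 0, "gripper": 0},
  ],
)

```text
time_s: 6.88
position: [550.9, -337.2, 53.6]
orientation: [[-0.989, -0.151, -0.002], [-0.151, 0.989, 0.005], [0.001, 0.005, -1.0]]
force: [-4.3, 10.1, 8.8]
finger_gap: 0.225
finger_force: 15.0
```

>>> apply_moves(
  targets=[
    {"tx": 0, "ty": 4, "tz": 0, "ax": 0, "ay": 0, "az": 0, "gripper": 0},
    {"tx": 0, "ty": 0, "tz": 0, "ax": 0, "ay": 0, "az": 0, "gripper": 60},
    {"tx": 0, "ty": 0, "tz": 0, "ax": 0, "ay": 0, "az": 0, "gripper": 100},
    {"tx": 0, "ty": 0, "tz": 0, "ax": 0, "ay": 0, "az": 0, "gripper": 100},
    {"tx": 0, "ty": 0, "tz": 0, "ax": 0, "ay": 0, "az": 0, "gripper": 100},
    {"tx": 0, "ty": 0, "tz": -30, "ax": 0, "ay": 0, "az": 0, "gripper": 100},
    {"tx": 0, "ty": 0, "tz": -40, "ax": 0, "ay": 0, "az": 0, "gripper": 100},
    {"tx": 0, "ty": 0, "tz": -40, "ax": 0, "ay": 0, "az": 0, "gripper": 100},
    {"tx": 0, "ty": 0, "tz": -40, "ax": 0, "ay": 0, "az": 0, "gripper": 100},
    {"tx": 0, "ty": 0, "tz": -30, "ax": 0, "ay": 0, "az": 0, "gripper": 100},
  ],
)

```text
time_s: 7.72
position: [550.8, -337.3, 237.2]
orientation: [[-0.989, -0.149, 0.002], [-0.149, 0.989, -0.002], [-0.002, -0.002, -1.0]]
force: [0.1, -1.2, 1.0]
finger_gap: 0.87
finger_force: 0.0
```

```bash
python3 - <<'E'
from fit import *; from go import *
S={'top':bot.snapshot('top')}
im=S['top']['image']; cv2.imwrite('pics/t2.png',cv2.resize(im[170:350,160:500,::-1],(782,414)))
valve(S,.149,{'top':(445,243)})
q=bot.masks_of('cartridge_orange','top'); print([(x['p'],x['xy']) for x in q])
M={'top':np.argwhere(q[0]['mask'])[:,::-1]}
p=cart(S,M,(465,35,-1.42))
# colour-based: white+orange body
k=color(S['top'],(0,0,110),(180,255,255),near=np.array(q[0]['xy'])); print(cv2.minAreaRect(np.float32(k)),cart(S,{'top':k},(465,35,-1.42)))
print(q and bot.find_in('cartridge_blue','top'))
p=np.array([477.5,-48,200.]); to(p,down(.148))
E
```

```text
valve [369.89131861 -64.28652062] [-5.20155157e-06 -2.87480589e-07] {'top': array([349.93013972, 313.77045908])}
[(0.85, [338.4, 275.8])]
cart foot end,yaw [462.62261817  33.86518962  -1.39536075] [-0.  -0.   0.9 -0.2  0.4]
cart foot end,yaw [463.34361202  35.30339579  -1.39830085] [-0.  -0.  -0.  -0.  -0.1]
((333.064697265625, 277.5411682128906), (20.391464233398438, 46.53158950805664), 77.47119140625) [463.34361202  35.30339579  -1.39830085]
[]
t 7.87 p [ 551.6 -337.4  236.5] yaw_y 1.721 z [ 0.005 -0.002 -1.   ] gap 0.987 ff 0.0 F [ 0.   0.1 -1.3] T [0.04 0.02 0.01] q [ 0.07  0.49  0.6   1.58 -0.3   1.16  2.45]
shift [ 30.2 297.4  35.5] rows 8 [ 3.78 37.17  4.43] | turn [1.000e-03 6.000e-03 1.573e+00] rows 14 [1.000e-04 4.000e-04 1.123e-01]
```

View pics/t2.png

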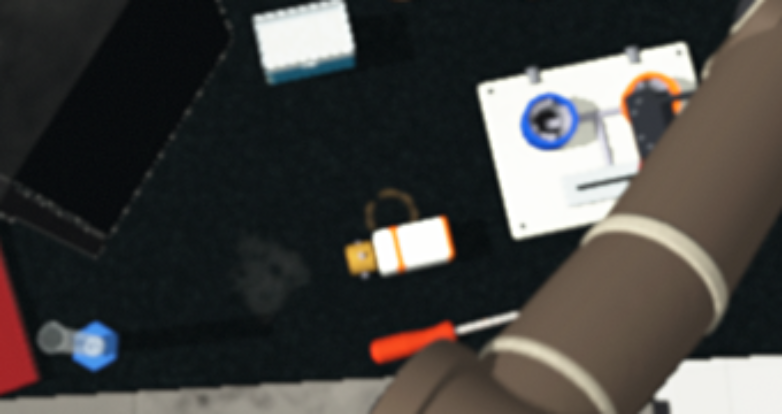

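>>> apply_moves(
  targets=[
    {"tx": 3.8, "ty": 37.2, "tz": 4.4, "ax": 0, "ay": 0, "az": 0, "gripper": 100},
    {"tx": 3.8, "ty": 37.2, "tz": 4.4, "ax": 0, "ay": 0, "az": 0, "gripper": 100},
    {"tx": 3.8, "ty": 37.2, "tz": 4.4, "ax": 0, "ay": 0, "az": 0, "gripper": 100},
    {"tx": 3.8, "ty": 37.2, "tz": 4.4, "ax": 0, "ay": 0, "az": 0, "gripper": 100},
    {"tx": 3.8, "ty": 37.2, "tz": 4.4, "ax": 0, "ay": 0, "az": 0, "gripper": 100},
    {"tx": 3.8, "ty": 37.2, "tz": 4.4, "ax": 0, "ay": 0, "az": 0, "gripper": 100},
    {"tx": 3.8, "ty": 37.2, "tz": 4.4, "ax": 0, "ay": 0, "az": 0, "gripper": 100},
    {"tx": 3.8, "ty": 37.2, "tz": 4.4, "ax": 0, "ay": 0, "az": 0, "gripper": 100},
  ],
)

```text
time_s: 8.53
position: [474.4, -44.9, 196.9]
orientation: [[-0.989, -0.15, -0.002], [-0.15, 0.989, -0.0], [0.002, 0.0, -1.0]]
force: [0.7, -0.2, -0.1]
finger_gap: 0.997
finger_force: 0.0
```

>>> apply_moves(
  targets=[
    {"tx": 0, "ty": 0, "tz": 0, "ax": 0, "ay": 0, "az": 0.111, "gripper": 100},
    {"tx": 0, "ty": 0, "tz": 0, "ax": 0, "ay": 0, "az": 0.111, "gripper": 100},
    {"tx": 0, "ty": 0, "tz": 0, "ax": 0, "ay": 0, "az": 0.111, "gripper": 100},
    {"tx": 0, "ty": 0, "tz": 0, "ax": 0, "ay": 0, "az": 0.111, "gripper": 100},
    {"tx": 0, "ty": 0, "tz": 0, "ax": 0, "ay": 0, "az": 0.111, "gripper": 100},
    {"tx": 0, "ty": 0, "tz": 0, "ax": 0, "ay": 0, "az": 0.111, "gripper": 100},
    {"tx": 0, "ty": 0, "tz": 0, "ax": 0, "ay": 0, "az": 0.111, "gripper": 100},
    {"tx": 0, "ty": 0, "tz": 0, "ax": 0, "ay": 0, "az": 0.111, "gripper": 100},
    {"tx": 0, "ty": 0, "tz": 0, "ax": 0, "ay": 0, "az": 0.111, "gripper": 100},
    {"tx": 0, "ty": 0, "tz": 0, "ax": 0, "ay": 0, "az": 0.111, "gripper": 100},
    {"tx": 0, "ty": 0, "tz": 0, "ax": 0, "ay": 0, "az": 0.111, "gripper": 100},
    {"tx": 0, "ty": 0, "tz": 0, "ax": 0, "ay": 0, "az": 0.111, "gripper": 100},
    {"tx": 0, "ty": 0, "tz": 0, "ax": 0, "ay": 0, "az": 0.111, "gripper": 100},
    {"tx": 0, "ty": 0, "tz": 0, "ax": 0, "ay": 0, "az": 0.111, "gripper": 100},
    {"tx": 0, "ty": 0, "tz": 0, "ax": 0, "ay": 0, "az": 0, "gripper": 100},
  ],
)

```text
time_s: 9.78
position: [475.2, -46.6, 197.2]
orientation: [[-0.161, 0.987, -0.002], [0.987, 0.161, -0.001], [-0.001, -0.002, -1.0]]
force: [-0.8, -0.1, -0.8]
finger_gap: 1.0
finger_force: 0.0
```

```bash
python3 - <<'E'
from go import *
to([477.7,-47.5,28],down(.166))
E
```

```text
t 9.78 p [475.2 -46.6 197.2] yaw_y 0.162 z [-0.002 -0.001 -1.   ] gap 1.0 ff 0.0 F [-0.8 -0.1 -0.8] T [-0.05  0.06  0.04] q [-0.71  0.26  0.85  2.03 -0.24  0.95  0.42]
shift [ -1.2   2.7 169.2] rows 5 [-0.25  0.54 33.84] | turn [-0.002  0.001 -0.004] rows 1 [-0.0023  0.0006 -0.004 ]
```

>>> apply_moves(
  targets=[
    {"tx": 0, "ty": 2, "tz": 0, "ax": 0, "ay": -0.112, "az": 0, "gripper": 100},
    {"tx": 0, "ty": 0.7, "tz": 0, "ax": 0, "ay": -0.112, "az": 0, "gripper": 100},
    {"tx": 0, "ty": 0, "tz": 0, "ax": 0, "ay": -0.112, "az": 0, "gripper": 100},
    {"tx": 0, "ty": 0, "tz": 0, "ax": 0, "ay": -0.112, "az": 0, "gripper": 100},
    {"tx": 0, "ty": 0, "tz": 0, "ax": 0, "ay": -0.112, "az": 0, "gripper": 100},
    {"tx": 0, "ty": 0, "tz": 0, "ax": 0, "ay": -0.112, "az": 0, "gripper": 100},
    {"tx": 0, "ty": 0, "tz": 0, "ax": 0, "ay": -0.112, "az": 0, "gripper": 100},
    {"tx": 0, "ty": 0, "tz": 0, "ax": 0, "ay": 0, "az": 0, "gripper": 100},
  ],
)

```text
time_s: 10.45
position: [478.2, -42.9, 195.7]
orientation: [[-0.13, 0.984, 0.12], [0.687, 0.177, -0.705], [-0.715, -0.009, -0.699]]
force: [-0.4, 0.4, -0.5]
finger_gap: 0.999
finger_force: 0.0
```

```bash
python3 - <<'E'
from go import *
st()
E
```

```text
t 10.45 p [478.2 -42.9 195.7] yaw_y 0.178 z [ 0.12  -0.705 -0.699] gap 0.999 ff 0.0 F [-0.4  0.4 -0.5] T [ 0.63  0.17 -0.02] q [-1.32  0.59  1.08  2.13  0.37  0.85 -0.38]
```

>>> apply_moves(
  targets=[
    {"tx": 0, "ty": 0, "tz": 0, "ax": 0, "ay": 0.112, "az": 0, "gripper": 100},
    {"tx": 0, "ty": 0, "tz": 0, "ax": 0, "ay": 0.112, "az": 0, "gripper": 100},
    {"tx": 0, "ty": 0, "tz": 0, "ax": 0, "ay": 0.112, "az": 0, "gripper": 100},
    {"tx": 0, "ty": 0, "tz": 0, "ax": 0, "ay": 0.112, "az": 0, "gripper": 100},
    {"tx": 0, "ty": 0, "tz": 0, "ax": 0, "ay": 0.112, "az": 0, "gripper": 100},
    {"tx": 0, "ty": 0, "tz": 0, "ax": 0, "ay": 0.112, "az": 0, "gripper": 100},
    {"tx": 0, "ty": 0, "tz": 0, "ax": 0, "ay": 0.112, "az": 0, "gripper": 100},
    {"tx": 0, "ty": 0, "tz": 0, "ax": 0, "ay": 0.112, "az": 0, "gripper": 100},
    {"tx": 0, "ty": 0, "tz": 0, "ax": 0, "ay": 0.112, "az": 0, "gripper": 100},
    {"tx": 0, "ty": 0, "tz": 0, "ax": 0, "ay": 0.112, "az": 0, "gripper": 100},
    {"tx": 0, "ty": 0, "tz": 0, "ax": 0, "ay": 0.112, "az": 0, "gripper": 100},
    {"tx": 0, "ty": 0, "tz": 0, "ax": 0, "ay": 0.112, "az": 0, "gripper": 100},
    {"tx": 0, "ty": 0, "tz": 0, "ax": 0, "ay": 0.112, "az": 0, "gripper": 100},
    {"tx": 0, "ty": 0, "tz": 0, "ax": 0, "ay": 0.112, "az": 0, "gripper": 100},
    {"tx": 0, "ty": 0, "tz": 0, "ax": 0, "ay": 0, "az": 0, "gripper": 100},
  ],
)

```text
time_s: 11.7
position: [478.1, -50.5, 197.6]
orientation: [[-0.114, 0.987, -0.111], [0.695, 0.16, 0.701], [0.71, 0.003, -0.705]]
force: [0.4, -0.6, -0.7]
finger_gap: 0.998
finger_force: 0.0
```

```bash
python3 - <<'E'
from go import *
R,p=st()
y=np.array([np.cos(.166),np.sin(.166),0]); mu=np.array([-y[1],y[0],0]); z=(mu+[0,0,-1])/2**.5
Rt=np.c_[np.cross(y,z),y,z]
print('tiltnow',np.degrees(np.arccos(-R[2,2])))
to(np.array([477.7,-47.5,29])+2*z,Rt)
E
```

```text
t 11.7 p [478.1 -50.5 197.6] yaw_y 0.16 z [-0.111  0.701 -0.705] gap 0.998 ff 0.0 F [ 0.4 -0.6 -0.7] T [-0.7  -0.02  0.03] q [-0.01  0.58  0.61  1.85 -0.84  1.55  1.14]
tiltnow 45.206331250562634
t 11.7 p [478.1 -50.5 197.6] yaw_y 0.16 z [-0.111  0.701 -0.705] gap 0.998 ff 0.0 F [ 0.4 -0.6 -0.7] T [-0.7  -0.02  0.03] q [-0.01  0.58  0.61  1.85 -0.84  1.55  1.14]
shift [-117.5   -0.4  123. ] rows 5 [-23.51  -0.09  24.59] | turn [ 0.006 -0.004 -0.002] rows 1 [ 0.0059 -0.0036 -0.0021]
```

>>> apply_moves(
  targets=[
    {"tx": -23.5, "ty": 0, "tz": 24.6, "ax": 0, "ay": 0, "az": 0, "gripper": 100},
    {"tx": -23.5, "ty": 0, "tz": 24.6, "ax": 0, "ay": 0, "az": 0, "gripper": 100},
    {"tx": -23.5, "ty": 0, "tz": 24.6, "ax": 0, "ay": 0, "az": 0, "gripper": 100},
    {"tx": -23.5, "ty": 0, "tz": 24.6, "ax": 0, "ay": 0, "az": 0, "gripper": 100},
    {"tx": -11.5, "ty": 0, "tz": 12.3, "ax": 0, "ay": 0, "az": 0, "gripper": 100},
    {"tx": 0, "ty": 0, "tz": 0, "ax": 0, "ay": 0, "az": 0, "gripper": 100},
  ],
)

```text
time_s: 12.2
position: [477.2, -42.3, 44.1]
orientation: [[-0.119, 0.986, -0.118], [0.699, 0.168, 0.696], [0.705, 0.0, -0.709]]
force: [-0.1, -0.1, 0.3]
finger_gap: 0.996
finger_force: 0.0
```

```bash
python3 - <<'E'
from go import *
R,p=st()
y=np.array([np.cos(.166),np.sin(.166),0]); mu=np.array([-y[1],y[0],0]); z=(mu+[0,0,-1])/2**.5
Rt=np.c_[np.cross(y,z),y,z]
to(np.array([477.7,-47.5,29])+2*z,Rt)
import cv2
d=bot.snapshot('scene'); cv2.imwrite('pics/s3.png',cv2.resize(d['image'][200:340,240:440,::-1],(780,546)))
E
```

```text
t 12.2 p [477.2 -42.3  44.1] yaw_y 0.168 z [-0.118  0.696 -0.709] gap 0.996 ff 0.0 F [-0.1 -0.1  0.3] T [-0.63 -0.05  0.03] q [ 0.05  0.81  0.51  1.9  -0.96  1.35  1.34]
t 12.2 p [477.2 -42.3  44.1] yaw_y 0.168 z [-0.118  0.696 -0.709] gap 0.996 ff 0.0 F [-0.1 -0.1  0.3] T [-0.63 -0.05  0.03] q [ 0.05  0.81  0.51  1.9  -0.96  1.35  1.34]
shift [-14.3  -0.4   9. ] rows 1 [-14.3   -0.41   9.03] | turn [-0.001  0.002  0.002] rows 1 [-0.0014  0.0023  0.0021]
```

View pics/s3.png

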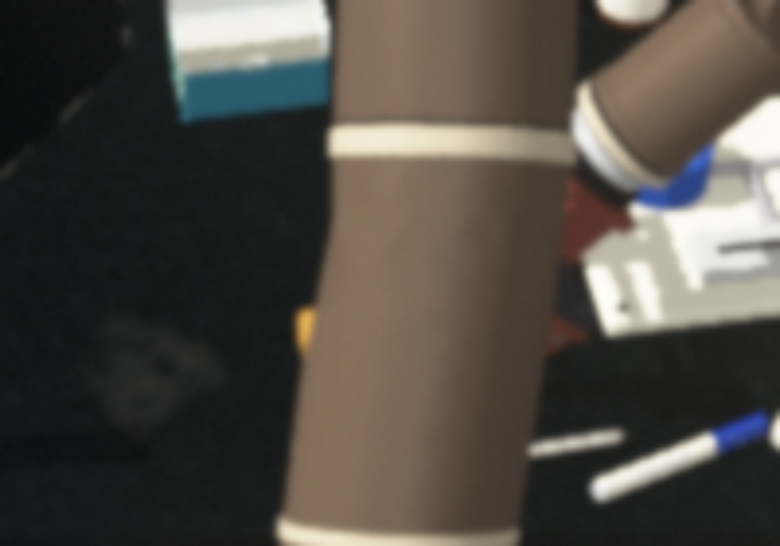

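>>> apply_moves(
  targets=[
    {"tx": -14, "ty": 0, "tz": 9, "ax": 0, "ay": 0, "az": 0, "gripper": 100},
    {"tx": 0, "ty": 0, "tz": 0, "ax": 0, "ay": 0, "az": 0, "gripper": 0},
    {"tx": 0, "ty": 0, "tz": 0, "ax": 0, "ay": 0, "az": 0, "gripper": 0},
    {"tx": 0, "ty": 0, "tz": 0, "ax": 0, "ay": 0, "az": 0, "gripper": 0},
    {"tx": 0, "ty": 0, "tz": 0, "ax": 0, "ay": 0, "az": 0, "gripper": 0},
    {"tx": 0, "ty": 0, "tz": 0, "ax": 0, "ay": 0, "az": 0, "gripper": 0},
    {"tx": 0, "ty": 0, "tz": 0, "ax": 0, "ay": 0, "az": 0, "gripper": 0},
    {"tx": 0, "ty": 0, "tz": 0, "ax": 0, "ay": 0, "az": 0, "gripper": 0},
    {"tx": 0, "ty": 0, "tz": 0, "ax": 0, "ay": 0, "az": 0, "gripper": 0},
    {"tx": 0, "ty": 0, "tz": 0, "ax": 0, "ay": 0, "az": 0, "gripper": 0},
    {"tx": 0, "ty": 0, "tz": 0, "ax": 0, "ay": 0, "az": 0, "gripper": 0},
  ],
  force=25,
)

```text
time_s: 13.17
position: [478.7, -46.2, 29.8]
orientation: [[-0.118, 0.986, -0.117], [0.698, 0.166, 0.697], [0.707, 0.0, -0.708]]
force: [-1.7, -2.3, 5.6]
finger_gap: 0.547
finger_force: 24.9
```

```bash
python3 - <<'E'
from go import *
st()
E
```

```text
t 13.17 p [478.7 -46.2  29.8] yaw_y 0.167 z [-0.117  0.697 -0.708] gap 0.547 ff 24.866124987602234 F [-1.7 -2.3  5.6] T [-0.03  0.38  0.23] q [ 0.06  0.84  0.5   1.89 -0.97  1.34  1.35]
```

>>> apply_moves(
  targets=[
    {"tx": 14, "ty": 0, "tz": -14, "ax": 0, "ay": 0, "az": 0, "gripper": 0},
    {"tx": 28, "ty": 0, "tz": -28, "ax": 0, "ay": 0, "az": 0, "gripper": 0},
    {"tx": 28, "ty": 0, "tz": -28, "ax": 0, "ay": 0, "az": 0, "gripper": 0},
    {"tx": 28, "ty": 0, "tz": -28, "ax": 0, "ay": 0, "az": 0, "gripper": 0},
    {"tx": 0, "ty": 0, "tz": 0, "ax": 0, "ay": -0.06, "az": 0, "gripper": 0},
    {"tx": 0, "ty": 0, "tz": 0, "ax": 0, "ay": -0.108, "az": 0, "gripper": 0},
    {"tx": 0, "ty": 0, "tz": 0, "ax": 0, "ay": -0.108, "az": 0, "gripper": 0},
    {"tx": 0, "ty": 0, "tz": 0, "ax": 0, "ay": -0.108, "az": 0, "gripper": 0},
    {"tx": 0, "ty": 0, "tz": 0, "ax": 0, "ay": -0.108, "az": 0, "gripper": 0},
    {"tx": 0, "ty": 0, "tz": 0, "ax": 0, "ay": -0.108, "az": 0, "gripper": 0},
    {"tx": 0, "ty": 0, "tz": 0, "ax": 0, "ay": -0.108, "az": 0, "gripper": 0},
    {"tx": 0, "ty": 0, "tz": 0, "ax": 0, "ay": -0.108, "az": 0, "gripper": 0},
    {"tx": 0, "ty": 0, "tz": 0, "ax": 0, "ay": -0.108, "az": 0, "gripper": 0},
    {"tx": 0, "ty": 0, "tz": 0, "ax": 0, "ay": -0.108, "az": 0, "gripper": 0},
    {"tx": 0, "ty": 0, "tz": 0, "ax": 0, "ay": -0.108, "az": 0, "gripper": 0},
    {"tx": 0, "ty": 0, "tz": 0, "ax": 0, "ay": -0.108, "az": 0, "gripper": 0},
    {"tx": 0, "ty": 0, "tz": 0, "ax": 0, "ay": -0.108, "az": 0, "gripper": 0},
    {"tx": 0, "ty": 0, "tz": 0, "ax": 0, "ay": -0.108, "az": 0, "gripper": 0},
    {"tx": 0, "ty": 0, "tz": 0, "ax": 0, "ay": -0.108, "az": 0, "gripper": 0},
    {"tx": 0, "ty": 0, "tz": 0, "ax": 0, "ay": 0, "az": 0, "gripper": 0},
  ],
)

```text
time_s: 14.83
position: [478.5, -42.8, 165.3]
orientation: [[-0.126, 0.985, 0.121], [0.685, 0.174, -0.708], [-0.718, -0.006, -0.696]]
force: [0.3, 1.4, -1.9]
finger_gap: 0.542
finger_force: 25.0
```

```bash
python3 - <<'E'
from go import *
R,p=st()
import cv2
d=bot.snapshot('top'); a=d['image'][200:340,240:440,::-1]
d=bot.snapshot('scene'); b=d['image'][160:320,280:440,::-1]
cv2.imwrite('pics/s4.png',np.hstack([cv2.resize(a,(400,280)),cv2.resize(b,(400,400))[:280] if 0 else cv2.resize(b,(280,280))]))
E
```

```text
t 14.83 p [478.5 -42.8 165.3] yaw_y 0.175 z [ 0.121 -0.708 -0.696] gap 0.542 ff 24.980407655239105 F [ 0.3  1.4 -1.9] T [1.06 0.19 0.04] q [-1.35  0.74  1.16  2.16  0.19  0.75 -0.25]
```

View pics/s4.png

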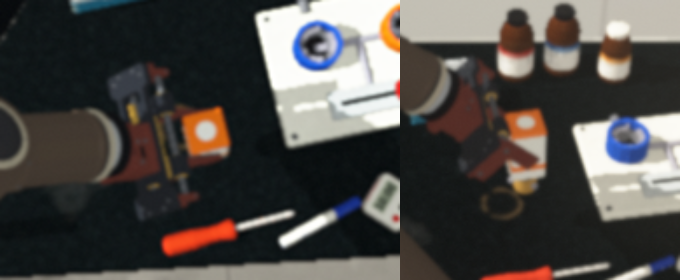

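>>> apply_moves(
  targets=[
    {"tx": 18, "ty": 0, "tz": 17.4, "ax": 0, "ay": 0, "az": 0, "gripper": 0},
    {"tx": 18, "ty": 0, "tz": 17.4, "ax": 0, "ay": 0, "az": 0, "gripper": 0},
    {"tx": 14, "ty": 0, "tz": 13.6, "ax": 0, "ay": 0, "az": 0, "gripper": 0},
    {"tx": 4, "ty": 0, "tz": 3.9, "ax": 0, "ay": 0, "az": 0, "gripper": 0},
    {"tx": 1, "ty": 0, "tz": 1, "ax": 0, "ay": 0, "az": 0, "gripper": 0},
    {"tx": 0, "ty": 0, "tz": 0, "ax": 0, "ay": 0, "az": 0, "gripper": 0},
    {"tx": 0, "ty": 0, "tz": 0, "ax": 0, "ay": 0, "az": 0, "gripper": 0},
  ],
)

```text
time_s: 15.52
position: [479.1, -45.3, 92.6]
orientation: [[-0.115, 0.986, 0.118], [0.698, 0.165, -0.697], [-0.707, 0.002, -0.707]]
force: [-0.0, -0.2, -1.7]
finger_gap: 0.546
finger_force: 25.0
```

```bash
python3 - <<'E'
from go import *
R,p=st()
E
```

```text
t 15.52 p [479.1 -45.3  92.6] yaw_y 0.165 z [ 0.118 -0.697 -0.707] gap 0.546 ff 24.979358911514282 F [-0.  -0.2 -1.7] T [0.92 0.19 0.05] q [-1.25  0.85  1.03  2.18  0.12  0.61 -0.3 ]
```

>>> apply_moves(
  targets=[
    {"tx": 1.4, "ty": 0, "tz": 1.4, "ax": 0, "ay": 0, "az": 0, "gripper": 0},
    {"tx": 1.4, "ty": 0, "tz": 1.4, "ax": 0, "ay": 0, "az": 0, "gripper": 0},
    {"tx": 1.4, "ty": 0, "tz": 1.4, "ax": 0, "ay": 0, "az": 0, "gripper": 0},
    {"tx": 0, "ty": 0, "tz": 0, "ax": 0, "ay": 0, "az": 0, "gripper": 0},
  ],
)

```text
time_s: 15.85
position: [478.5, -44.9, 85.2]
orientation: [[-0.118, 0.986, 0.118], [0.695, 0.167, -0.699], [-0.709, -0.0, -0.705]]
force: [0.3, 0.3, -1.7]
finger_gap: 0.547
finger_force: 25.0
```

>>> apply_moves(
  targets=[
    {"tx": 1, "ty": 0, "tz": 1, "ax": 0, "ay": 0, "az": 0, "gripper": 0},
    {"tx": 0, "ty": 0, "tz": 0, "ax": 0, "ay": 0, "az": 0, "gripper": 0},
  ],
)

```text
time_s: 16.02
position: [478.5, -45.0, 83.8]
orientation: [[-0.118, 0.986, 0.118], [0.695, 0.167, -0.699], [-0.709, -0.0, -0.705]]
force: [0.2, -0.2, -2.0]
finger_gap: 0.544
finger_force: 25.0
```

>>> apply_moves(
  targets=[
    {"tx": 1, "ty": 0, "tz": 1, "ax": 0, "ay": 0, "az": 0, "gripper": 0},
    {"tx": 0, "ty": 0, "tz": 0, "ax": 0, "ay": 0, "az": 0, "gripper": 0},
  ],
)

```text
time_s: 16.18
position: [478.5, -45.6, 83.3]
orientation: [[-0.117, 0.986, 0.117], [0.694, 0.166, -0.7], [-0.71, -0.001, -0.704]]
force: [-1.9, 2.3, 9.0]
finger_gap: 0.546
finger_force: 25.0
```

>>> apply_moves(
  targets=[
    {"tx": -0.5, "ty": 0, "tz": -0.5, "ax": 0, "ay": 0, "az": 0, "gripper": 0},
    {"tx": 0, "ty": 0, "tz": 0, "ax": 0, "ay": 0, "az": 0, "gripper": 60},
    {"tx": 0, "ty": 0, "tz": 0, "ax": 0, "ay": 0, "az": 0, "gripper": 75},
    {"tx": 0, "ty": 0, "tz": 0, "ax": 0, "ay": 0, "az": 0, "gripper": 100},
    {"tx": 0, "ty": 0, "tz": 0, "ax": 0, "ay": 0, "az": 0, "gripper": 100},
    {"tx": 0, "ty": 0, "tz": 0, "ax": 0, "ay": 0, "az": 0, "gripper": 100},
    {"tx": 0, "ty": 0, "tz": 0, "ax": 0, "ay": 0, "az": 0, "gripper": 100},
    {"tx": 0, "ty": 0, "tz": -15, "ax": 0, "ay": 0, "az": 0, "gripper": 100},
    {"tx": 0, "ty": 0, "tz": -30, "ax": 0, "ay": 0, "az": 0, "gripper": 100},
    {"tx": 0, "ty": 0, "tz": -35, "ax": 0, "ay": 0, "az": 0, "gripper": 100},
    {"tx": 0, "ty": 0, "tz": -35, "ax": 0, "ay": 0, "az": 0, "gripper": 100},
    {"tx": 0, "ty": 0, "tz": -35, "ax": 0, "ay": 0, "az": 0, "gripper": 100},
    {"tx": 0, "ty": 0, "tz": 0, "ax": 0, "ay": 0, "az": 0, "gripper": 100},
  ],
)

```text
time_s: 17.27
position: [462.8, 65.1, 191.6]
orientation: [[-0.119, 0.985, 0.125], [0.697, 0.172, -0.696], [-0.707, 0.004, -0.708]]
force: [0.3, 0.4, -0.1]
finger_gap: 1.0
finger_force: 0.0
```

```bash
python3 - <<'E'
from go import *
R,p=st()
import cv2
d=bot.snapshot('top'); a=d['image'][200:340,240:440,::-1]
print(bot.masks_of('cartridge_orange','top')[:1] and bot.find_in('cartridge_orange','top'))
d=bot.snapshot('scene'); b=d['image'][200:340,280:480,::-1]
print(bot.find_in('cartridge_orange','scene'))
cv2.imwrite('pics/s5.png',np.hstack([cv2.resize(a,(400,280)),cv2.resize(b,(400,280))]))
E
```

```text
t 17.27 p [462.8  65.1 191.6] yaw_y 0.173 z [ 0.125 -0.696 -0.708] gap 1.0 ff 0.0 F [ 0.3  0.4 -0.1] T [0.6  0.09 0.02] q [-1.52  0.72  1.15  2.05  0.14  0.97 -0.33]
[{'xy': [341.7, 269.5], 'p': 0.86}]
[{'xy': [350.4, 266.5], 'p': 0.71}]
```

View pics/s5.png

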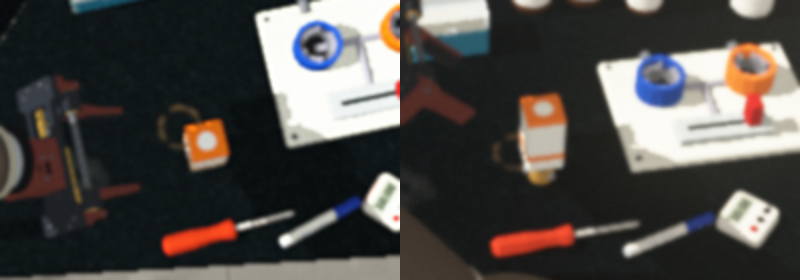

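```bash
cat >> fit.py <<'E'
def stand(S,x0,z0=0,nm='orange',cols=None,body=(110,124)):
    """upright cartridge xy,yaw from its whole coloured top (rim box at z0+body) hull"""
    ob={}
    for c in S:
        u=proj(S[c],[x0[0],x0[1],z0+118])[0]
        ob[c]=color(S[c],*hs[nm],near=u)
    return ob
E
python3 - <<'E'
from fit import *; from go import *
S=snaps(); P=ports(S)
# whole body: white+orange, upright
M={}
for c in S:
    u=proj(S[c],[479,-50,100])[0]
    k=color(S[c],(0,0,105),(180,255,255),near=u); M[c]=k; print(c,len(k),k.min(0),k.max(0),u)
X=np.r_[box((-24,24),(-24,24),(36,124)),cyl(17.5,0,36)]
f=lambda p:np.concatenate([hullof(S[c],X@Rz(p[2]).T+[p[0],p[1],0])-cen(M[c]) for c in S]+[[(p[2]-.166)*1]])
r=solve(f,[479,-50,.166]); print(r.x,r.fun)
# rim-top colour only
for c in S:
    k=color(S[c],(4,110,110),(24,255,255),near=proj(S[c],[479,-50,124])[0]); print(c,len(k),k.min(0),k.max(0),cv2.minAreaRect(np.float32(k)))
    g=proj(S[c],box((-24,24),(-24,24),(124,124))@Rz(.166).T+[*r.x[:2],0]).round(1).tolist(); print(g)
E
```

```text
blue [ 622.58310252 -220.01808853] [ 0.08351762  1.06696143 -0.12337891 -0.78691049]
orange [ 641.92144991 -348.63712188] [-0.0547148   1.15285292  0.01573182 -0.83478945]
scene 904 [339 247] [362 291] [350.66514999 261.6655436 ]
top 464 [331 260] [354 284] [342.68009295 271.54895306]
[ 4.81605262e+02 -4.94264886e+01  1.61748937e-01] [-0.06847947  0.58433775  0.05778936 -0.44274889 -0.00425106]
scene 254 [340 247] [362 263] ((350.953857421875, 254.6307830810547), (15.628376007080078, 21.333972930908203), 82.87498474121094)
[[362.2, 259.9], [362.2, 259.9], [343.0, 262.3], [343.0, 262.3], [358.1, 246.3], [358.1, 246.3], [339.4, 248.7], [339.4, 248.7]]
top 301 [332 260] [354 280] ((342.558837890625, 269.7353515625), (19.645383834838867, 19.645381927490234), 75.96376037597656)
[[353.8, 276.1], [353.8, 276.1], [335.8, 280.2], [335.8, 280.2], [349.5, 258.4], [349.5, 258.4], [331.6, 262.4], [331.6, 262.4]]
```

>>> apply_moves(
  targets=[
    {"tx": -20, "ty": 0, "tz": -20, "ax": 0, "ay": 0, "az": 0, "gripper": 100},
    {"tx": -20, "ty": 0, "tz": -20, "ax": 0, "ay": 0, "az": 0, "gripper": 100},
    {"tx": 0, "ty": 0, "tz": 0, "ax": 0, "ay": 0.112, "az": 0, "gripper": 100},
    {"tx": 0, "ty": 0, "tz": 0, "ax": 0, "ay": 0.112, "az": 0, "gripper": 100},
    {"tx": 0, "ty": 0, "tz": 0, "ax": 0, "ay": 0.112, "az": 0, "gripper": 100},
    {"tx": 0, "ty": 0, "tz": 0, "ax": 0, "ay": 0.112, "az": 0, "gripper": 100},
    {"tx": 0, "ty": 0, "tz": 0, "ax": 0, "ay": 0.112, "az": 0, "gripper": 100},
    {"tx": 0, "ty": 0, "tz": 0, "ax": 0, "ay": 0.112, "az": 0, "gripper": 100},
    {"tx": 0, "ty": 0, "tz": 0, "ax": 0, "ay": 0.112, "az": 0, "gripper": 100},
    {"tx": 0, "ty": 0, "tz": 0, "ax": 0, "ay": 0, "az": 0, "gripper": 100},
  ],
)

```text
time_s: 18.45
position: [461.3, 54.1, 246.5]
orientation: [[-0.155, 0.988, 0.002], [0.988, 0.155, 0.004], [0.003, 0.003, -1.0]]
force: [-0.4, -0.7, 0.2]
finger_gap: 1.001
finger_force: 0.0
```

>>> apply_moves(
  targets=[
    {"tx": 0, "ty": 0, "tz": 0, "ax": 0, "ay": 0, "az": 0.112, "gripper": 100},
    {"tx": 0, "ty": 0, "tz": 0, "ax": 0, "ay": 0, "az": 0.112, "gripper": 100},
    {"tx": 0, "ty": 0, "tz": 0, "ax": 0, "ay": 0, "az": 0.112, "gripper": 100},
    {"tx": 0, "ty": 0, "tz": 0, "ax": 0, "ay": 0, "az": 0.112, "gripper": 100},
    {"tx": 0, "ty": 0, "tz": 0, "ax": 0, "ay": 0, "az": 0.112, "gripper": 100},
    {"tx": 0, "ty": 0, "tz": 0, "ax": 0, "ay": 0, "az": 0.112, "gripper": 100},
    {"tx": 0, "ty": 0, "tz": 0, "ax": 0, "ay": 0, "az": 0.112, "gripper": 100},
    {"tx": 0, "ty": 0, "tz": 0, "ax": 0, "ay": 0, "az": 0.112, "gripper": 100},
    {"tx": 0, "ty": 0, "tz": 0, "ax": 0, "ay": 0, "az": 0.112, "gripper": 100},
    {"tx": 0, "ty": 0, "tz": 0, "ax": 0, "ay": 0, "az": 0.112, "gripper": 100},
    {"tx": 0, "ty": 0, "tz": 0, "ax": 0, "ay": 0, "az": 0.112, "gripper": 100},
    {"tx": 0, "ty": 0, "tz": 0, "ax": 0, "ay": 0, "az": 0.112, "gripper": 100},
    {"tx": 0, "ty": 0, "tz": 0, "ax": 0, "ay": 0, "az": 0.112, "gripper": 100},
    {"tx": 0, "ty": 0, "tz": 0, "ax": 0, "ay": 0, "az": 0.112, "gripper": 100},
    {"tx": 0, "ty": 0, "tz": 0, "ax": 0, "ay": 0, "az": 0, "gripper": 100},
  ],
)

```text
time_s: 19.7
position: [460.1, 60.1, 244.9]
orientation: [[0.986, 0.164, -0.001], [0.164, -0.986, -0.008], [-0.002, 0.008, -1.0]]
force: [-0.4, -0.2, -0.4]
finger_gap: 0.999
finger_force: 0.0
```

```bash
python3 - <<'E'
from go import *
to([480.5,-50.5,190],down(-1.405))
E
```

```text
t 19.7 p [460.1  60.1 244.9] yaw_y -1.406 z [-0.001 -0.008 -1.   ] gap 0.999 ff 0.0 F [-0.4 -0.2 -0.4] T [ 0.01  0.17 -0.05] q [-1.35  0.36  1.42  2.01 -0.39  1.1  -1.17]
shift [  2.1 112.   55.7] rows 4 [ 0.52 27.99 13.94] | turn [ 0.008  0.002 -0.001] rows 1 [ 0.0078  0.0022 -0.001 ]
```

>>> apply_moves(
  targets=[
    {"tx": 0.5, "ty": 28, "tz": 0, "ax": 0, "ay": 0, "az": 0, "gripper": 100},
    {"tx": 0.5, "ty": 28, "tz": 0, "ax": 0, "ay": 0, "az": 0, "gripper": 100},
    {"tx": 0.5, "ty": 28, "tz": 0, "ax": 0, "ay": 0, "az": 0, "gripper": 100},
    {"tx": 0.5, "ty": 28, "tz": 10, "ax": 0.008, "ay": 0, "az": 0, "gripper": 100},
    {"tx": 0, "ty": 0, "tz": 10, "ax": 0, "ay": 0, "az": 0, "gripper": 100},
    {"tx": 0, "ty": 0, "tz": 0, "ax": 0, "ay": 0, "az": 0, "gripper": 100},
  ],
)

```text
time_s: 20.2
position: [480.4, -51.8, 224.4]
orientation: [[0.986, 0.168, -0.004], [0.168, -0.986, 0.002], [-0.003, -0.003, -1.0]]
force: [-0.1, -0.1, -0.5]
finger_gap: 1.001
finger_force: 0.0
```

```bash
python3 - <<'E'
from go import *
to([480.5,-50.5,98],down(-1.405))
E
```

```text
t 20.2 p [480.4 -51.8 224.4] yaw_y -1.402 z [-0.004  0.002 -1.   ] gap 1.001 ff 0.0 F [-0.1 -0.1 -0.5] T [0.01 0.21 0.  ] q [-0.98  0.38  1.27  2.   -0.42  1.07 -0.92]
shift [  0.8  -0.9 126.4] rows 4 [ 0.19 -0.24 31.61] | turn [-0.003  0.003  0.003] rows 1 [-0.0026  0.0034  0.0027]
```

>>> apply_moves(
  targets=[
    {"tx": 0.3, "ty": -0.5, "tz": 31, "ax": 0, "ay": 0, "az": 0, "gripper": 100},
    {"tx": 0.3, "ty": 0, "tz": 31, "ax": 0, "ay": 0, "az": 0, "gripper": 100},
    {"tx": 0, "ty": 0, "tz": 31, "ax": 0, "ay": 0, "az": 0, "gripper": 100},
    {"tx": 0, "ty": 0, "tz": 31, "ax": 0, "ay": 0, "az": 0, "gripper": 100},
    {"tx": 0, "ty": 0, "tz": 0, "ax": 0, "ay": 0, "az": 0, "gripper": 100},
    {"tx": 0, "ty": 0, "tz": 0, "ax": 0, "ay": 0, "az": 0, "gripper": 0},
    {"tx": 0, "ty": 0, "tz": 0, "ax": 0, "ay": 0, "az": 0, "gripper": 0},
    {"tx": 0, "ty": 0, "tz": 0, "ax": 0, "ay": 0, "az": 0, "gripper": 0},
    {"tx": 0, "ty": 0, "tz": 0, "ax": 0, "ay": 0, "az": 0, "gripper": 0},
    {"tx": 0, "ty": 0, "tz": 0, "ax": 0, "ay": 0, "az": 0, "gripper": 0},
    {"tx": 0, "ty": 0, "tz": 0, "ax": 0, "ay": 0, "az": 0, "gripper": 0},
    {"tx": 0, "ty": 0, "tz": 0, "ax": 0, "ay": 0, "az": 0, "gripper": 0},
    {"tx": 0, "ty": 0, "tz": 0, "ax": 0, "ay": 0, "az": 0, "gripper": 0},
    {"tx": 0, "ty": 0, "tz": 0, "ax": 0, "ay": 0, "az": 0, "gripper": 0},
    {"tx": 0, "ty": 0, "tz": 0, "ax": 0, "ay": 0, "az": 0, "gripper": 0},
  ],
  force=30,
)

```text
time_s: 21.45
position: [482.7, -49.0, 102.6]
orientation: [[0.986, 0.169, 0.0], [0.169, -0.986, 0.005], [0.001, -0.004, -1.0]]
force: [0.0, -0.0, 6.5]
finger_gap: 0.551
finger_force: 29.8
```

```bash
python3 - <<'E'
from go import *
to([642,-348.6,210],down(-1.405))
E
```

```text
t 21.45 p [482.7 -49.  102.6] yaw_y -1.401 z [ 0.     0.005 -1.   ] gap 0.551 ff 29.834884107112885 F [ 0.  -0.   6.5] T [0.33 0.25 0.01] q [-0.76  0.55  1.03  2.11 -0.65  0.84 -0.74]
shift [ 106.5  321.8 -108.7] rows 9 [ 11.84  35.75 -12.08] | turn [-0.004 -0.001  0.004] rows 1 [-0.0045 -0.0011  0.0039]
```

>>> apply_moves(
  targets=[
    {"tx": 0, "ty": 0, "tz": -15, "ax": 0, "ay": 0, "az": 0, "gripper": 0},
    {"tx": 0, "ty": 0, "tz": -35, "ax": 0, "ay": 0, "az": 0, "gripper": 0},
    {"tx": 0, "ty": 0, "tz": -35, "ax": 0, "ay": 0, "az": 0, "gripper": 0},
    {"tx": 0, "ty": 0, "tz": -24, "ax": 0, "ay": 0, "az": 0, "gripper": 0},
    {"tx": 11, "ty": 32, "tz": 0, "ax": 0, "ay": 0, "az": 0, "gripper": 0},
    {"tx": 11, "ty": 32, "tz": 0, "ax": 0, "ay": 0, "az": 0, "gripper": 0},
    {"tx": 11, "ty": 32, "tz": 0, "ax": 0, "ay": 0, "az": 0, "gripper": 0},
    {"tx": 11, "ty": 32, "tz": 0, "ax": 0, "ay": 0, "az": 0, "gripper": 0},
    {"tx": 11, "ty": 32, "tz": 0, "ax": 0, "ay": 0, "az": 0, "gripper": 0},
    {"tx": 11, "ty": 32, "tz": 0, "ax": 0, "ay": 0, "az": 0, "gripper": 0},
    {"tx": 11, "ty": 32, "tz": 0, "ax": 0, "ay": 0, "az": 0, "gripper": 0},
    {"tx": 11, "ty": 32, "tz": 0, "ax": 0, "ay": 0, "az": 0, "gripper": 0},
    {"tx": 11, "ty": 32, "tz": 0, "ax": 0, "ay": 0, "az": 0, "gripper": 0},
    {"tx": 8, "ty": 32, "tz": 0, "ax": 0, "ay": 0, "az": 0, "gripper": 0},
    {"tx": 0, "ty": 0, "tz": 0, "ax": 0, "ay": 0, "az": 0, "gripper": 0},
    {"tx": 0, "ty": 0, "tz": 0, "ax": 0, "ay": 0, "az": 0, "gripper": 0},
  ],
)

```text
time_s: 22.78
position: [640.4, -349.3, 208.4]
orientation: [[0.986, 0.165, -0.003], [0.165, -0.986, 0.003], [-0.003, -0.004, -1.0]]
force: [0.4, -0.4, -2.2]
finger_gap: 0.547
finger_force: 30.0
```

```bash
python3 - <<'E'
from go import *; import cv2
to([642,-348.6,210],down(-1.405))
d=bot.snapshot('top'); a=d['image'][150:290,380:520,::-1]
d=bot.snapshot('scene'); b=d['image'][160:300,380:520,::-1]
cv2.imwrite('pics/s6.png',np.hstack([cv2.resize(a,(400,400)),cv2.resize(b,(400,400))]))
E
```

```text
t 22.78 p [ 640.4 -349.3  208.4] yaw_y -1.405 z [-0.003  0.003 -1.   ] gap 0.547 ff 29.961984157562256 F [ 0.4 -0.4 -2.2] T [-0.01  0.13  0.02] q [-0.08  0.79  0.95  1.38 -0.64  1.3  -0.51]
shift [ 1.7 -0.5 -1.6] rows 1 [ 1.67 -0.48 -1.59] | turn [-0.004  0.003  0.   ] rows 1 [-0.0038  0.0025  0.0004]
```

View pics/s6.png

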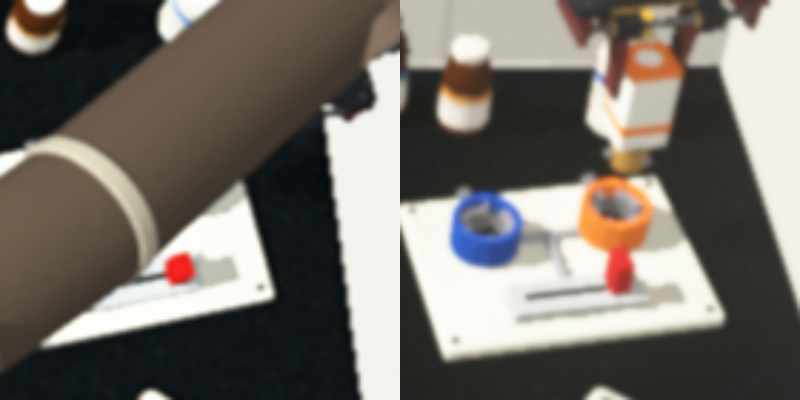

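```bash
python3 - <<'E'
from fit import *
d=bot.snapshot('scene'); s=bot.sense(); p=np.array(s['position']); print(p)
S={'scene':d}
n=lambda x:np.array(x)
foot=cyl(17.5,0,36)+[p[0],p[1],p[2]-102.6]
u=proj(d,foot); print('pred foot',u.min(0),u.max(0), 'bottom face',proj(d,cyl(17.5,0,0)+[p[0],p[1],p[2]-102.6]).max(0))
k=color(d,(9,60,60),(26,255,255),near=u.mean(0)); print('obs',len(k),k.min(0),k.max(0),k.mean(0))
hsv=cv2.cvtColor(d['image'],cv2.COLOR_RGB2HSV)
for r in range(208,226): print(r,' '.join(f'{hsv[r,c,2]:3d}' for c in range(448,472)))
c=int(round(u.mean(0)[0]))
for nm,nr in (('orange',(452,236)),('blue',(406,243))):
    o=color(d,*hs[nm],near=n(nr)); 
    r=solve(lambda q:hullof(d,cyl(34,14,51,*q))-cen(o),[630,-280]); print(nm,r.x)
E
```

```text
[ 641.66497231 -345.38748932  209.23581172]
pred foot [451.1232462  201.58516528] [466.436245 220.283668] bottom face [464.1816589 220.283668 ]
obs 89 [451 196] [475 207] [464.04494382 204.21348315]
208  46  55  78 112 170 230 249 250 245 229 205 197 196 196 196 196 195 195 195 195 194 195 193 186
209  42  43  48  67 122 207 246 250 243 226 204 196 195 195 195 195 195 194 194 192 190 188 185 173
210  41  45  48  66 112 191 241 248 241 220 200 193 191 189 188 189 189 188 185 177 169 165 159 144
211  43  47  65  94 133 189 232 243 235 213 193 183 175 170 168 168 168 166 158 141 125 114 108  95
212  43  53  84 123 156 186 216 229 224 204 183 169 153 144 140 140 140 135 121  95  75  68  62  56
213  45  56  87 128 154 174 196 211 213 199 180 161 146 138 137 136 136 123 100  69  51  46  46  45
214  45  51  73 105 131 157 184 206 210 199 184 165 151 144 143 142 136 123  96  67  47  44  44  45
215  44  45  55  76 110 152 186 206 208 199 187 171 157 150 146 141 135 122 101  74  53  45  44  45
216  44  43  46  59  98 152 193 207 205 196 185 172 159 149 146 140 131 120 104  80  55  47  46  45
2
[... 270 characters left out ...]
  62  53  50  48  46  45  44
220  66  53  50  51  56  64  77  94 108 118 121 120 117 109  97  84  70  63  65  71  72  60  49  44
221  97  83  86  97 110 126 131 126 114 106 100 102 114 122 124 122 120 115 113 123 129 106  69  49
222 147 149 162 181 201 219 225 215 194 173 156 159 181 200 208 209 205 187 168 172 185 165 109  59
223 208 219 228 236 243 248 249 247 242 235 228 230 238 244 246 246 242 227 192 189 213 210 156  82
224 239 241 241 242 245 246 247 248 247 246 246 249 251 251 252 251 248 235 201 194 223 232 198 120
225 242 236 229 226 227 227 230 235 237 239 244 250 252 253 253 253 251 244 231 228 238 243 230 164
orange [ 646.598115   -349.55766039]
blue [ 626.94292503 -220.2590408 ]
```

>>> apply_moves(
  targets=[
    {"tx": 0, "ty": 0, "tz": 0, "ax": 0, "ay": 0, "az": 0, "gripper": 0},
    {"tx": 0, "ty": 0, "tz": 0, "ax": 0, "ay": 0, "az": 0, "gripper": 0},
    {"tx": 0, "ty": 0, "tz": 0, "ax": 0, "ay": 0, "az": 0, "gripper": 0},
    {"tx": 0, "ty": 0, "tz": 0, "ax": 0, "ay": 0, "az": 0, "gripper": 0},
  ],
)

```text
time_s: 23.27
position: [642.0, -345.9, 210.1]
orientation: [[0.985, 0.17, -0.0], [0.17, -0.985, 0.004], [0.0, -0.004, -1.0]]
force: [-0.3, 0.2, -2.5]
finger_gap: 0.542
finger_force: 30.0
```

```bash
cat > al.py <<'E'
from fit import *; from go import st
from scipy.ndimage import map_coordinates
def edges(d,row,lo,hi):
    """left/right half-max columns of foot on a row"""
    v=cv2.cvtColor(d['image'],cv2.COLOR_RGB2GRAY)[row].astype(float)
    x=np.arange(lo,hi); s=v[lo:hi]; pk=s.argmax(); bgL=s[:pk].min(); 
    L=np.interp((bgL+s[pk])/2,*zip(*sorted(zip(s[s[:pk].argmin():pk+1],x[s[:pk].argmin():pk+1]))))
    e=s[pk:]; mid=np.median(s[pk+4:pk+9]); bg=e.min(); k=np.argmax(e<(mid+bg)/2)
    R=x[pk+k-1]+(e[k-1]-(mid+bg)/2)/(e[k-1]-e[k]); return L,R
if __name__=='__main__':
    R,p=st(); d=bot.snapshot('scene'); bot.snapshot('scene'); st()
    zf=p[2]-102.6
    c=proj(d,[[p[0],p[1],zf],[p[0],p[1],zf+8],[p[0]-17,p[1],zf]]); print('pred axis',c)
    for r in range(int(c[0,1])-3,int(c[0,1])+4): print(r,np.round(edges(d,r,446,474),2),sum(edges(d,r,446,474))/2)
    g=cv2.cvtColor(d['image'],cv2.COLOR_RGB2GRAY); print(g[206:226,459])
E
python3 al.py
```

```text
t 23.27 p [ 642.  -345.9  210.1] yaw_y -1.4 z [-0.     0.004 -1.   ] gap 0.542 ff 29.96206372976303 F [-0.3  0.2 -2.5] T [-0.04  0.16  0.03] q [-0.09  0.78  0.95  1.38 -0.64  1.3  -0.51]
t 23.37 p [ 641.9 -346.3  210. ] yaw_y -1.4 z [-0.     0.004 -1.   ] gap 0.545 ff 29.961941242218018 F [-0.1  0.2 -1.2] T [-0.02  0.15  0.01] q [-0.09  0.78  0.95  1.38 -0.64  1.3  -0.51]
pred axis [[457.86380183 215.63716618]
 [458.33490091 213.41674126]
 [458.92242594 219.84880054]]
212 [450.22 466.26] 458.2429347826087
213 [450.32 466.17] 458.24305555555554
214 [451.25 466.35] 458.7980769230769
215 [451.95 466.57] 459.26001001001
216 [452.3 466.4] 459.3511627906977
217 [452.7  465.47] 459.08572635135135
218 [453.38 464.23] 458.80288461538464
[150 171 186 192 186 169 141 131 133 132 131 129 121 103  77  78 127 173
 185 178]
```

>>> apply_moves(
  targets=[
    {"tx": 1.3, "ty": 1, "tz": 16, "ax": -0.004, "ay": 0, "az": 0, "gripper": 0},
    {"tx": 0, "ty": 0, "tz": 16, "ax": 0, "ay": 0, "az": 0, "gripper": 0},
    {"tx": 0, "ty": 0, "tz": 14, "ax": 0, "ay": 0, "az": 0, "gripper": 0},
    {"tx": 0, "ty": 0, "tz": 0, "ax": 0, "ay": 0, "az": 0, "gripper": 0},
    {"tx": 0, "ty": 0, "tz": 0, "ax": 0, "ay": 0, "az": 0, "gripper": 0},
    {"tx": 0, "ty": 0, "tz": 0, "ax": 0, "ay": 0, "az": 0, "gripper": 0},
    {"tx": 0, "ty": 0, "tz": 0, "ax": 0, "ay": 0, "az": 0, "gripper": 0},
  ],
)

```text
time_s: 23.95
position: [643.5, -348.0, 164.9]
orientation: [[0.986, 0.169, 0.001], [0.169, -0.986, -0.001], [0.001, 0.001, -1.0]]
force: [0.3, 0.4, -2.5]
finger_gap: 0.542
finger_force: 30.0
```

```bash
python3 - <<'E'
from fit import *; from go import st
R,p=st(); d=bot.snapshot('scene')
im=cv2.resize(d['image'][195:260,425:490,::-1],(585,585),interpolation=cv2.INTER_CUBIC)
f=lambda X,col:[cv2.circle(im,(int((a-425+.5)*9),int((b-195+.5)*9)),1,col,-1) for a,b in proj(d,X)]
zf=p[2]-102.6
f(cyl(17.5,0,0)+[p[0],p[1],zf],(0,255,0)); f(cyl(34,51,51,646.6,-349.56),(255,255,0)); f(cyl(34,51,51,641.9,-348.6),(255,0,255))
cv2.imwrite('pics/s7.png',im)
E
```

```text
t 23.95 p [ 643.5 -348.   164.9] yaw_y -1.401 z [ 0.001 -0.001 -1.   ] gap 0.542 ff 29.96202528476715 F [ 0.3  0.4 -2.5] T [-0.    0.14  0.  ] q [-0.08  0.82  0.92  1.42 -0.67  1.23 -0.49]
```

View pics/s7.png

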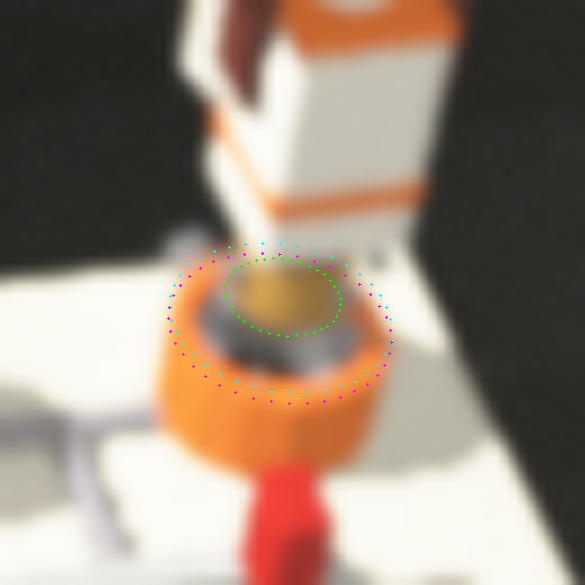

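>>> apply_moves(
  targets=[
    {"tx": 1.7, "ty": 0.4, "tz": 5, "ax": 0, "ay": 0, "az": 0, "gripper": 0},
    {"tx": 0, "ty": 0, "tz": 5, "ax": 0, "ay": 0, "az": 0, "gripper": 0},
    {"tx": 0, "ty": 0, "tz": 4, "ax": 0, "ay": 0, "az": 0, "gripper": 0},
    {"tx": 0, "ty": 0, "tz": 0, "ax": 0, "ay": 0, "az": 0, "gripper": 0},
    {"tx": 0, "ty": 0, "tz": 0, "ax": 0, "ay": 0, "az": 0, "gripper": 0},
  ],
)

```text
time_s: 24.42
position: [644.8, -347.4, 149.2]
orientation: [[0.986, 0.169, -0.001], [0.169, -0.986, 0.0], [-0.001, -0.001, -1.0]]
force: [0.1, 0.4, -1.7]
finger_gap: 0.545
finger_force: 30.0
```

>>> apply_moves(
  targets=[
    {"tx": 0, "ty": 0, "tz": 3, "ax": 0, "ay": 0, "az": 0, "gripper": 0},
    {"tx": 0, "ty": 0, "tz": 0, "ax": 0, "ay": 0, "az": 0, "gripper": 0},
    {"tx": 0, "ty": 0, "tz": 0, "ax": 0, "ay": 0, "az": 0, "gripper": 0},
  ],
)

```text
time_s: 24.67
position: [644.9, -347.5, 146.7]
orientation: [[0.986, 0.169, -0.0], [0.169, -0.986, 0.0], [-0.0, -0.0, -1.0]]
force: [-0.3, -0.4, -1.3]
finger_gap: 0.546
finger_force: 30.0
```

>>> apply_moves(
  targets=[
    {"tx": 0, "ty": 0, "tz": 3, "ax": 0, "ay": 0, "az": 0, "gripper": 0},
    {"tx": 0, "ty": 0, "tz": 0, "ax": 0, "ay": 0, "az": 0, "gripper": 0},
    {"tx": 0, "ty": 0, "tz": 0, "ax": 0, "ay": 0, "az": 0, "gripper": 0},
  ],
)

```text
time_s: 24.92
position: [644.9, -347.5, 143.6]
orientation: [[0.986, 0.169, -0.0], [0.169, -0.986, 0.0], [-0.0, -0.0, -1.0]]
force: [0.0, -0.0, -2.5]
finger_gap: 0.549
finger_force: 30.0
```

Foot is inside the bore (z≈41), no contact. Continue.

>>> apply_moves(
  targets=[
    {"tx": 0, "ty": 0, "tz": 3, "ax": 0, "ay": 0, "az": 0, "gripper": 0},
    {"tx": 0, "ty": 0, "tz": 0, "ax": 0, "ay": 0, "az": 0, "gripper": 0},
    {"tx": 0, "ty": 0, "tz": 0, "ax": 0, "ay": 0, "az": 0, "gripper": 0},
  ],
)

```text
time_s: 25.17
position: [644.9, -347.5, 140.5]
orientation: [[0.986, 0.169, -0.0], [0.169, -0.986, 0.0], [-0.0, -0.0, -1.0]]
force: [0.8, 0.6, -1.6]
finger_gap: 0.549
finger_force: 30.0
```

>>> apply_moves(
  targets=[
    {"tx": 0, "ty": 0, "tz": 2, "ax": 0, "ay": 0, "az": 0, "gripper": 0},
    {"tx": 0, "ty": 0, "tz": 0, "ax": 0, "ay": 0, "az": 0, "gripper": 0},
    {"tx": 0, "ty": 0, "tz": 0, "ax": 0, "ay": 0, "az": 0, "gripper": 0},
  ],
)

```text
time_s: 25.42
position: [644.9, -347.5, 138.6]
orientation: [[0.986, 0.169, -0.0], [0.169, -0.986, 0.0], [-0.0, -0.0, -1.0]]
force: [1.0, 0.0, -2.5]
finger_gap: 0.548
finger_force: 30.0
```

>>> apply_moves(
  targets=[
    {"tx": 0, "ty": 0, "tz": 2, "ax": 0, "ay": 0, "az": 0, "gripper": 0},
    {"tx": 0, "ty": 0, "tz": 0, "ax": 0, "ay": 0, "az": 0, "gripper": 0},
    {"tx": 0, "ty": 0, "tz": 0, "ax": 0, "ay": 0, "az": 0, "gripper": 0},
  ],
)

```text
time_s: 25.67
position: [644.9, -347.5, 136.6]
orientation: [[0.986, 0.169, -0.0], [0.169, -0.986, 0.0], [-0.0, -0.0, -1.0]]
force: [0.6, 0.3, -1.6]
finger_gap: 0.542
finger_force: 30.0
```

>>> apply_moves(
  targets=[
    {"tx": 0, "ty": 0, "tz": 2, "ax": 0, "ay": 0, "az": 0, "gripper": 0},
    {"tx": 0, "ty": 0, "tz": 0, "ax": 0, "ay": 0, "az": 0, "gripper": 0},
    {"tx": 0, "ty": 0, "tz": 0, "ax": 0, "ay": 0, "az": 0, "gripper": 0},
  ],
)

```text
time_s: 25.92
position: [644.9, -347.5, 134.6]
orientation: [[0.986, 0.169, -0.0], [0.169, -0.986, 0.0], [-0.0, -0.0, -1.0]]
force: [0.1, -0.2, -1.7]
finger_gap: 0.548
finger_force: 30.0
```

>>> apply_moves(
  targets=[
    {"tx": 0, "ty": 0, "tz": 2, "ax": 0, "ay": 0, "az": 0, "gripper": 0},
    {"tx": 0, "ty": 0, "tz": 0, "ax": 0, "ay": 0, "az": 0, "gripper": 0},
    {"tx": 0, "ty": 0, "tz": 0, "ax": 0, "ay": 0, "az": 0, "gripper": 0},
  ],
)

```text
time_s: 26.17
position: [645.1, -347.9, 133.7]
orientation: [[0.986, 0.169, 0.001], [0.169, -0.986, -0.0], [0.001, 0.001, -1.0]]
force: [-0.6, 0.8, 5.2]
finger_gap: 0.546
finger_force: 30.0
```

>>> apply_moves(
  targets=[
    {"tx": 0, "ty": 0, "tz": 1.5, "ax": 0, "ay": 0, "az": 0, "gripper": 0},
    {"tx": 0, "ty": 0, "tz": 0, "ax": 0, "ay": 0, "az": 0, "gripper": 0},
    {"tx": 0, "ty": 0, "tz": 0, "ax": 0, "ay": 0, "az": 0, "gripper": 0},
  ],
)

```text
time_s: 26.42
position: [645.2, -348.0, 133.6]
orientation: [[0.986, 0.169, 0.002], [0.169, -0.986, -0.0], [0.002, 0.001, -1.0]]
force: [-3.7, 3.2, 13.2]
finger_gap: 0.54
finger_force: 30.0
```

>>> apply_moves(
  targets=[
    {"tx": 0, "ty": 0, "tz": -1.5, "ax": 0, "ay": 0, "az": 0, "gripper": 0},
    {"tx": 0, "ty": 0, "tz": -0.28, "ax": 0, "ay": 0, "az": -0.08, "gripper": 0},
    {"tx": 0, "ty": 0, "tz": -0.28, "ax": 0, "ay": 0, "az": -0.08, "gripper": 0},
    {"tx": 0, "ty": 0, "tz": -0.28, "ax": 0, "ay": 0, "az": -0.08, "gripper": 0},
    {"tx": 0, "ty": 0, "tz": 0, "ax": 0, "ay": 0, "az": 0, "gripper": 0},
  ],
)

```text
time_s: 26.83
position: [644.8, -347.7, 134.4]
orientation: [[0.916, 0.402, 0.001], [0.402, -0.916, 0.0], [0.001, -0.0, -1.0]]
force: [-2.4, 1.5, 5.4]
finger_gap: 0.546
finger_force: 30.0
```

```bash
python3 -c "
from go import *; st()"
```

```text
t 26.83 p [ 644.8 -347.7  134.4] yaw_y -1.158 z [ 0.001  0.    -1.   ] gap 0.546 ff 29.99644696712494 F [-2.4  1.5  5.4] T [0.38 0.88 0.04] q [-0.05  0.83  0.85  1.44 -0.65  1.16 -0.26]
```

>>> apply_moves(
  targets=[
    {"tx": 0, "ty": 0, "tz": -0.28, "ax": 0, "ay": 0, "az": -0.08, "gripper": 0},
    {"tx": 0, "ty": 0, "tz": -0.28, "ax": 0, "ay": 0, "az": -0.08, "gripper": 0},
    {"tx": 0, "ty": 0, "tz": -0.28, "ax": 0, "ay": 0, "az": -0.08, "gripper": 0},
    {"tx": 0, "ty": 0, "tz": 0, "ax": 0, "ay": 0, "az": 0, "gripper": 0},
  ],
)

```text
time_s: 27.17
position: [644.5, -347.0, 133.9]
orientation: [[0.796, 0.606, -0.001], [0.606, -0.796, 0.002], [0.0, -0.002, -1.0]]
force: [-0.6, 2.2, -1.4]
finger_gap: 0.543
finger_force: 30.0
```

```bash
python3 -c "
from go import *; st()"
```

```text
t 27.17 p [ 644.5 -347.   133.9] yaw_y -0.92 z [-0.001  0.002 -1.   ] gap 0.543 ff 29.992842078208923 F [-0.6  2.2 -1.4] T [0.33 0.57 0.02] q [-0.02  0.81  0.79  1.44 -0.6   1.15 -0.06]
```

>>> apply_moves(
  targets=[
    {"tx": 0, "ty": 0, "tz": 2, "ax": 0, "ay": 0, "az": 0, "gripper": 0},
    {"tx": 0, "ty": 0, "tz": 0, "ax": 0, "ay": 0, "az": 0, "gripper": 0},
    {"tx": 0, "ty": 0, "tz": 0, "ax": 0, "ay": 0, "az": 0, "gripper": 0},
  ],
)

```text
time_s: 27.42
position: [644.8, -346.9, 131.6]
orientation: [[0.797, 0.603, -0.001], [0.603, -0.797, 0.001], [-0.0, -0.001, -1.0]]
force: [-1.0, 2.0, -2.3]
finger_gap: 0.546
finger_force: 30.0
```

>>> apply_moves(
  targets=[
    {"tx": 0, "ty": 0, "tz": 2, "ax": 0, "ay": 0, "az": 0, "gripper": 0},
    {"tx": 0, "ty": 0, "tz": 0, "ax": 0, "ay": 0, "az": 0, "gripper": 0},
    {"tx": 0, "ty": 0, "tz": 0, "ax": 0, "ay": 0, "az": 0, "gripper": 0},
  ],
)

```text
time_s: 27.67
position: [644.9, -346.8, 129.8]
orientation: [[0.796, 0.605, -0.001], [0.605, -0.796, 0.001], [0.0, -0.001, -1.0]]
force: [-2.0, 4.7, -2.8]
finger_gap: 0.542
finger_force: 30.0
```

>>> apply_moves(
  targets=[
    {"tx": 0, "ty": 0, "tz": 2, "ax": 0, "ay": 0, "az": 0, "gripper": 0},
    {"tx": 0, "ty": 0, "tz": 0, "ax": 0, "ay": 0, "az": 0, "gripper": 0},
    {"tx": 0, "ty": 0, "tz": 0, "ax": 0, "ay": 0, "az": 0, "gripper": 0},
  ],
)

```text
time_s: 27.92
position: [644.9, -346.8, 128.2]
orientation: [[0.796, 0.605, -0.001], [0.605, -0.796, 0.001], [0.0, -0.001, -1.0]]
force: [-2.3, 5.4, -0.2]
finger_gap: 0.541
finger_force: 30.0
```

>>> apply_moves(
  targets=[
    {"tx": 0.4, "ty": -1.3, "tz": 0, "ax": 0, "ay": 0, "az": 0, "gripper": 0},
    {"tx": 0, "ty": 0, "tz": 0, "ax": 0, "ay": 0, "az": 0, "gripper": 0},
    {"tx": 0, "ty": 0, "tz": 0, "ax": 0, "ay": 0, "az": 0, "gripper": 0},
  ],
)

```text
time_s: 28.17
position: [644.7, -346.5, 128.4]
orientation: [[0.796, 0.605, 0.0], [0.605, -0.796, -0.001], [-0.0, 0.001, -1.0]]
force: [-0.5, 1.9, -1.5]
finger_gap: 0.547
finger_force: 30.0
```

>>> apply_moves(
  targets=[
    {"tx": 0, "ty": 0, "tz": 1.5, "ax": 0, "ay": 0, "az": 0, "gripper": 0},
    {"tx": 0, "ty": 0, "tz": 0, "ax": 0, "ay": 0, "az": 0, "gripper": 0},
    {"tx": 0, "ty": 0, "tz": 0, "ax": 0, "ay": 0, "az": 0, "gripper": 0},
  ],
)

```text
time_s: 28.42
position: [644.6, -346.5, 127.0]
orientation: [[0.796, 0.605, 0.0], [0.605, -0.796, -0.0], [0.0, 0.001, -1.0]]
force: [-1.1, 2.7, -2.4]
finger_gap: 0.548
finger_force: 30.0
```

>>> apply_moves(
  targets=[
    {"tx": 0, "ty": 0, "tz": 1.5, "ax": 0, "ay": 0, "az": 0, "gripper": 0},
    {"tx": 0, "ty": 0, "tz": 0, "ax": 0, "ay": 0, "az": 0, "gripper": 0},
    {"tx": 0, "ty": 0, "tz": 0, "ax": 0, "ay": 0, "az": 0, "gripper": 0},
  ],
)

```text
time_s: 28.67
position: [644.5, -346.6, 125.3]
orientation: [[0.796, 0.605, 0.0], [0.605, -0.796, -0.001], [-0.0, 0.0, -1.0]]
force: [-0.2, 1.1, -2.5]
finger_gap: 0.542
finger_force: 30.0
```

```bash
python3 -c "
from go import *; st()"
```

```text
t 28.67 p [ 644.5 -346.6  125.3] yaw_y -0.921 z [ 0.    -0.001 -1.   ] gap 0.542 ff 29.993543922901154 F [-0.2  1.1 -2.5] T [0.13 0.12 0.02] q [-0.02  0.81  0.79  1.45 -0.61  1.13 -0.05]
```

>>> apply_moves(
  targets=[
    {"tx": 0, "ty": 0, "tz": 1.5, "ax": 0, "ay": 0, "az": 0, "gripper": 0},
    {"tx": 0, "ty": 0, "tz": 0, "ax": 0, "ay": 0, "az": 0, "gripper": 0},
    {"tx": 0, "ty": 0, "tz": 0, "ax": 0, "ay": 0, "az": 0, "gripper": 0},
  ],
)

```text
time_s: 28.92
position: [644.6, -346.7, 124.5]
orientation: [[0.796, 0.605, 0.001], [0.605, -0.796, -0.0], [0.0, 0.001, -1.0]]
force: [-1.2, 1.7, 2.3]
finger_gap: 0.544
finger_force: 30.0
```

>>> apply_moves(
  targets=[
    {"tx": 0, "ty": 0, "tz": 1.5, "ax": 0, "ay": 0, "az": 0, "gripper": 0},
    {"tx": 0, "ty": 0, "tz": 0, "ax": 0, "ay": 0, "az": 0, "gripper": 0},
    {"tx": 0, "ty": 0, "tz": 0, "ax": 0, "ay": 0, "az": 0, "gripper": 0},
  ],
)

```text
time_s: 29.17
position: [644.6, -346.7, 124.4]
orientation: [[0.796, 0.605, 0.001], [0.605, -0.796, -0.0], [0.001, 0.001, -1.0]]
force: [-3.3, 2.9, 11.3]
finger_gap: 0.551
finger_force: 30.0
```

>>> apply_moves(
  targets=[
    {"tx": 0, "ty": 0, "tz": 0, "ax": 0, "ay": 0, "az": 0.08, "gripper": 0},
    {"tx": 0, "ty": 0, "tz": 0.28, "ax": 0, "ay": 0, "az": 0.08, "gripper": 0},
    {"tx": 0, "ty": 0, "tz": 0.28, "ax": 0, "ay": 0, "az": 0.08, "gripper": 0},
    {"tx": 0, "ty": 0, "tz": 0.28, "ax": 0, "ay": 0, "az": 0.08, "gripper": 0},
    {"tx": 0, "ty": 0, "tz": 0.28, "ax": 0, "ay": 0, "az": 0.08, "gripper": 0},
    {"tx": 0, "ty": 0, "tz": 0.28, "ax": 0, "ay": 0, "az": 0.08, "gripper": 0},
    {"tx": 0, "ty": 0, "tz": 0, "ax": 0, "ay": 0, "az": 0, "gripper": 0},
  ],
)

```text
time_s: 29.75
position: [645.2, -346.9, 122.8]
orientation: [[0.986, 0.164, 0.002], [0.164, -0.986, -0.001], [0.002, 0.002, -1.0]]
force: [-1.9, 2.7, 9.9]
finger_gap: 0.544
finger_force: 30.0
```

```bash
python3 -c "
from go import *; st()"
```

```text
t 29.75 p [ 645.2 -346.9  122.8] yaw_y -1.406 z [ 0.002 -0.001 -1.   ] gap 0.544 ff 29.999289214611053 F [-1.9  2.7  9.9] T [0.66 0.55 0.05] q [-0.07  0.86  0.9   1.45 -0.7   1.16 -0.47]
```

>>> apply_moves(
  targets=[
    {"tx": 0, "ty": 0, "tz": 0.28, "ax": 0, "ay": 0, "az": 0.08, "gripper": 0},
    {"tx": 0, "ty": 0, "tz": 0.28, "ax": 0, "ay": 0, "az": 0.08, "gripper": 0},
    {"tx": 0, "ty": 0, "tz": 0.28, "ax": 0, "ay": 0, "az": 0.08, "gripper": 0},
    {"tx": 0, "ty": 0, "tz": 0.28, "ax": 0, "ay": 0, "az": 0.08, "gripper": 0},
    {"tx": 0, "ty": 0, "tz": 0.28, "ax": 0, "ay": 0, "az": 0.08, "gripper": 0},
    {"tx": 0, "ty": 0, "tz": 0.28, "ax": 0, "ay": 0, "az": 0.08, "gripper": 0},
    {"tx": 0, "ty": 0, "tz": 0.28, "ax": 0, "ay": 0, "az": 0.08, "gripper": 0},
    {"tx": 0, "ty": 0, "tz": 0.28, "ax": 0, "ay": 0, "az": 0.08, "gripper": 0},
    {"tx": 0, "ty": 0, "tz": 0.28, "ax": 0, "ay": 0, "az": 0.08, "gripper": 0},
    {"tx": 0, "ty": 0, "tz": 0.28, "ax": 0, "ay": 0, "az": 0.08, "gripper": 0},
    {"tx": 0, "ty": 0, "tz": 0, "ax": 0, "ay": 0, "az": 0, "gripper": 0},
  ],
)

```text
time_s: 30.67
position: [643.8, -349.5, 120.1]
orientation: [[0.804, -0.595, 0.0], [-0.595, -0.804, -0.005], [0.004, 0.004, -1.0]]
force: [-2.3, -3.0, 7.9]
finger_gap: 0.547
finger_force: 30.0
```

```bash
python3 -c "
from go import *; st()"
```

```text
t 30.67 p [ 643.8 -349.5  120.1] yaw_y -2.207 z [ 0.    -0.005 -1.   ] gap 0.547 ff 30.00082701444626 F [-2.3 -3.   7.9] T [-0.72  0.94  0.  ] q [-0.14  0.95  1.07  1.46 -0.85  1.24 -1.17]
```

>>> apply_moves(
  targets=[
    {"tx": 0, "ty": 0, "tz": 0.25, "ax": 0, "ay": 0, "az": 0.07, "gripper": 0},
    {"tx": 0, "ty": 0, "tz": 0.25, "ax": 0, "ay": 0, "az": 0.07, "gripper": 0},
    {"tx": 0, "ty": 0, "tz": 0.25, "ax": 0, "ay": 0, "az": 0.07, "gripper": 0},
    {"tx": 0, "ty": 0, "tz": 0, "ax": 0, "ay": 0, "az": 0, "gripper": 0},
  ],
)

```text
time_s: 31.0
position: [643.2, -350.1, 119.5]
orientation: [[0.664, -0.748, -0.001], [-0.748, -0.664, -0.007], [0.005, 0.005, -1.0]]
force: [-4.2, -4.5, 7.7]
finger_gap: 0.545
finger_force: 30.1
```

```bash
python3 -c "
from go import *; st()"
```

```text
t 31.0 p [ 643.2 -350.1  119.5] yaw_y -2.416 z [-0.001 -0.007 -1.   ] gap 0.545 ff 30.079520344734192 F [-4.2 -4.5  7.7] T [-1.13  1.61  0.63] q [-0.15  0.97  1.11  1.46 -0.88  1.26 -1.36]
```

>>> apply_moves(
  targets=[
    {"tx": 0, "ty": 0, "tz": 0.2, "ax": 0, "ay": 0, "az": 0.06, "gripper": 0},
    {"tx": 0, "ty": 0, "tz": 0.2, "ax": 0, "ay": 0, "az": 0.06, "gripper": 0},
    {"tx": 0, "ty": 0, "tz": 0, "ax": 0, "ay": 0, "az": 0, "gripper": 0},
  ],
)

```text
time_s: 31.25
position: [642.8, -349.3, 119.2]
orientation: [[0.571, -0.821, -0.002], [-0.821, -0.571, -0.005], [0.003, 0.004, -1.0]]
force: [-7.0, -1.0, 12.1]
finger_gap: 0.567
finger_force: 31.2
```

```bash
python3 -c "
from go import *; st()"
```

```text
t 31.25 p [ 642.8 -349.3  119.2] yaw_y -2.534 z [-0.002 -0.005 -1.   ] gap 0.567 ff 31.190909617580473 F [-7.  -1.  12.1] T [-0.33  2.23  1.1 ] q [-0.16  0.98  1.13  1.46 -0.9   1.27 -1.47]
```

>>> apply_moves(
  targets=[
    {"tx": 0, "ty": 0, "tz": -1.5, "ax": 0, "ay": 0, "az": -0.09, "gripper": 0},
    {"tx": 0, "ty": 0, "tz": 0, "ax": 0, "ay": 0, "az": 0, "gripper": 70},
    {"tx": 0, "ty": 0, "tz": 0, "ax": 0, "ay": 0, "az": 0, "gripper": 100},
    {"tx": 0, "ty": 0, "tz": 0, "ax": 0, "ay": 0, "az": 0, "gripper": 100},
    {"tx": 0, "ty": 0, "tz": 0, "ax": 0, "ay": 0, "az": 0, "gripper": 100},
    {"tx": 0, "ty": 0, "tz": 0, "ax": 0, "ay": 0, "az": 0, "gripper": 100},
    {"tx": 0, "ty": 0, "tz": -15, "ax": 0, "ay": 0, "az": 0, "gripper": 100},
    {"tx": 0, "ty": 0, "tz": -30, "ax": 0, "ay": 0, "az": 0, "gripper": 100},
    {"tx": 0, "ty": 0, "tz": -30, "ax": 0, "ay": 0, "az": 0, "gripper": 100},
    {"tx": 0, "ty": 0, "tz": -30, "ax": 0, "ay": 0, "az": 0, "gripper": 100},
    {"tx": 0, "ty": 0, "tz": 0, "ax": 0, "ay": 0, "az": 0, "gripper": 100},
  ],
)

```text
time_s: 32.17
position: [645.5, -348.6, 231.5]
orientation: [[0.644, -0.765, 0.007], [-0.765, -0.644, -0.005], [0.009, -0.002, -1.0]]
force: [-0.3, -1.8, 1.2]
finger_gap: 0.997
finger_force: 0.0
```

```bash
python3 - <<'E'
from fit import *; from go import *
to([550.5,-337,225],down(-1.422)); d=bot.snapshot('scene')
im=cv2.resize(d['image'][175:265,400:490,::-1],(585,585),interpolation=cv2.INTER_CUBIC)
cv2.imwrite('pics/s8.png',im)
E
```

```text
t 32.17 p [ 645.5 -348.6  231.5] yaw_y -2.442 z [ 0.007 -0.005 -1.   ] gap 0.997 ff 0.0 F [-0.3 -1.8  1.2] T [ 0.01  0.15 -0.01] q [-0.16  0.88  1.19  1.36 -0.81  1.42 -1.45]
shift [-70.1  65.2   5.8] rows 3 [-23.38  21.74   1.94] | turn [ 0.003 -0.009 -1.02 ] rows 9 [ 0.0003 -0.001  -0.1133]
```

View pics/s8.png

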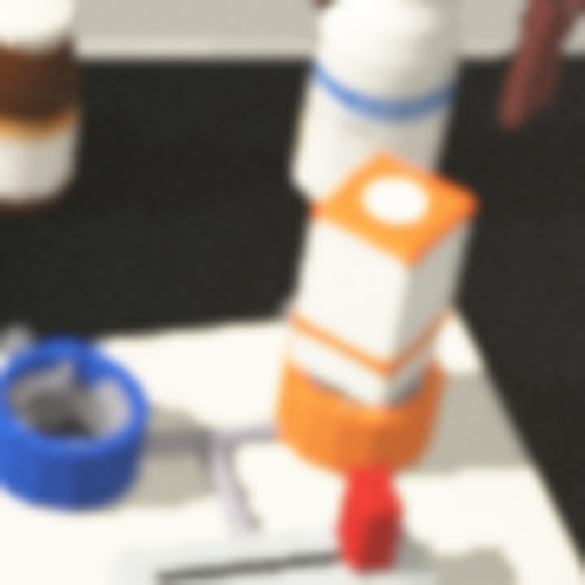

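>>> apply_moves(
  targets=[
    {"tx": -23.4, "ty": 21.7, "tz": 0, "ax": 0, "ay": 0, "az": 0, "gripper": 100},
    {"tx": -23.4, "ty": 21.7, "tz": 0, "ax": 0, "ay": 0, "az": 0, "gripper": 100},
    {"tx": -23.4, "ty": 21.7, "tz": 0, "ax": 0, "ay": 0, "az": 0, "gripper": 100},
    {"tx": 0, "ty": 0, "tz": 0, "ax": 0, "ay": 0, "az": -0.1133, "gripper": 100},
    {"tx": 0, "ty": 0, "tz": 0, "ax": 0, "ay": 0, "az": -0.1133, "gripper": 100},
    {"tx": 0, "ty": 0, "tz": 0, "ax": 0, "ay": 0, "az": -0.1133, "gripper": 100},
    {"tx": 0, "ty": 0, "tz": 0, "ax": 0, "ay": 0, "az": -0.1133, "gripper": 100},
    {"tx": 0, "ty": 0, "tz": 0, "ax": 0, "ay": 0, "az": -0.1133, "gripper": 100},
    {"tx": 0, "ty": 0, "tz": 0, "ax": 0, "ay": 0, "az": -0.1133, "gripper": 100},
    {"tx": 0, "ty": 0, "tz": 0, "ax": 0, "ay": 0, "az": -0.1133, "gripper": 100},
    {"tx": 0, "ty": 0, "tz": 0, "ax": 0, "ay": 0, "az": -0.1133, "gripper": 100},
    {"tx": 0, "ty": 0, "tz": 0, "ax": 0, "ay": 0, "az": -0.1133, "gripper": 100},
    {"tx": 0, "ty": 0, "tz": 0, "ax": 0, "ay": 0, "az": 0, "gripper": 100},
    {"tx": 0, "ty": 0, "tz": 0, "ax": 0, "ay": 0, "az": 0, "gripper": 100},
  ],
)

```text
time_s: 33.38
position: [549.3, -334.5, 223.7]
orientation: [[0.989, 0.145, 0.0], [0.145, -0.989, 0.001], [0.0, -0.001, -1.0]]
force: [-1.0, 0.8, -0.6]
finger_gap: 0.996
finger_force: 0.0
```

```bash
python3 - <<'E'
from go import *
to([550.5,-337,54],down(-1.422))
E
```

```text
t 33.38 p [ 549.3 -334.5  223.7] yaw_y -1.425 z [ 0.     0.001 -1.   ] gap 0.996 ff 0.0 F [-1.   0.8 -0.6] T [-0.01  0.1   0.03] q [-0.17  0.63  1.01  1.61 -0.56  1.21 -0.47]
shift [  0.8   2.8 169.7] rows 5 [ 0.16  0.56 33.93] | turn [-0.001 -0.    -0.003] rows 1 [-0.0007 -0.0003 -0.0031]
```

>>> apply_moves(
  targets=[
    {"tx": 0.8, "ty": 2.5, "tz": 34, "ax": 0, "ay": 0, "az": 0, "gripper": 100},
    {"tx": 0, "ty": 0, "tz": 34, "ax": 0, "ay": 0, "az": 0, "gripper": 100},
    {"tx": 0, "ty": 0, "tz": 34, "ax": 0, "ay": 0, "az": 0, "gripper": 100},
    {"tx": 0, "ty": 0, "tz": 34, "ax": 0, "ay": 0, "az": 0, "gripper": 100},
    {"tx": 0, "ty": 0, "tz": 33, "ax": 0, "ay": 0, "az": 0, "gripper": 100},
    {"tx": 0, "ty": 0, "tz": 0, "ax": 0, "ay": 0, "az": 0, "gripper": 0},
    {"tx": 0, "ty": 0, "tz": 0, "ax": 0, "ay": 0, "az": 0, "gripper": 0},
    {"tx": 0, "ty": 0, "tz": 0, "ax": 0, "ay": 0, "az": 0, "gripper": 0},
    {"tx": 0, "ty": 0, "tz": 0, "ax": 0, "ay": 0, "az": 0, "gripper": 0},
    {"tx": 0, "ty": 0, "tz": 0, "ax": 0, "ay": 0, "az": 0, "gripper": 0},
    {"tx": 0, "ty": 0, "tz": 0, "ax": 0, "ay": 0, "az": 0, "gripper": 0},
    {"tx": 0, "ty": 0, "tz": 0, "ax": 0, "ay": 0, "az": 0, "gripper": 0},
    {"tx": 0, "ty": 0, "tz": 0, "ax": 0, "ay": 0, "az": 0, "gripper": 0},
    {"tx": 0, "ty": 0, "tz": 0, "ax": 0, "ay": 0, "az": 0, "gripper": 0},
    {"tx": 0, "ty": 0, "tz": 0, "ax": 0, "ay": 0, "az": 0, "gripper": 0},
    {"tx": 0, "ty": 0, "tz": 0, "ax": 0, "ay": 0, "az": 0, "gripper": 0},
    {"tx": 0, "ty": 0, "tz": 0, "ax": 0, "ay": 0, "az": 0, "gripper": 0},
    {"tx": 0, "ty": 0, "tz": 0, "ax": 0, "ay": 0, "az": 0, "gripper": 0},
  ],
  force=15,
)

```text
time_s: 34.88
position: [550.6, -336.8, 54.6]
orientation: [[0.989, 0.149, -0.0], [0.149, -0.989, 0.0], [-0.0, -0.0, -1.0]]
force: [1.2, 0.8, 1.8]
finger_gap: 0.224
finger_force: 15.0
```

```bash
python3 - <<'E'
from go import *
import numpy as np
R,p=st(); e=np.array([-.148,.989,0]); to(p+80*e)
E
```

```text
t 34.88 p [ 550.6 -336.8   54.6] yaw_y -1.421 z [-0.  0. -1.] gap 0.224 ff 14.997328966856003 F [1.2 0.8 1.8] T [0.24 0.24 0.05] q [-0.07  0.81  0.85  1.74 -0.73  0.94 -0.34]
t 34.88 p [ 550.6 -336.8   54.6] yaw_y -1.421 z [-0.  0. -1.] gap 0.224 ff 14.997328966856003 F [1.2 0.8 1.8] T [0.24 0.24 0.05] q [-0.07  0.81  0.85  1.74 -0.73  0.94 -0.34]
shift [  0.1 -80.    0. ] rows 3 [ 3.000e-02 -2.667e+01  1.000e-02] | turn [0. 0. 0.] rows 0 [0. 0. 0.]
```

>>> apply_moves(
  targets=[
    {"tx": 0, "ty": -12, "tz": 0, "ax": 0, "ay": 0, "az": 0, "gripper": 0},
    {"tx": 0, "ty": -14, "tz": 0, "ax": 0, "ay": 0, "az": 0, "gripper": 0},
    {"tx": 0, "ty": -14, "tz": 0, "ax": 0, "ay": 0, "az": 0, "gripper": 0},
    {"tx": 0, "ty": -14, "tz": 0, "ax": 0, "ay": 0, "az": 0, "gripper": 0},
    {"tx": 0, "ty": -12, "tz": 0, "ax": 0, "ay": 0, "az": 0, "gripper": 0},
    {"tx": 0, "ty": -10, "tz": 0, "ax": 0, "ay": 0, "az": 0, "gripper": 0},
    {"tx": 0, "ty": -4, "tz": 0, "ax": 0, "ay": 0, "az": 0, "gripper": 0},
    {"tx": 0, "ty": -1.5, "tz": 0, "ax": 0, "ay": 0, "az": 0, "gripper": 0},
    {"tx": 0, "ty": 0, "tz": 0, "ax": 0, "ay": 0, "az": 0, "gripper": 0},
    {"tx": 0, "ty": 0, "tz": 0, "ax": 0, "ay": 0, "az": 0, "gripper": 0},
    {"tx": 0, "ty": 0, "tz": 0, "ax": 0, "ay": 0, "az": 0, "gripper": 0},
  ],
)

```text
time_s: 35.8
position: [538.4, -257.8, 54.7]
orientation: [[0.989, 0.148, 0.0], [0.148, -0.989, -0.003], [0.0, 0.003, -1.0]]
force: [1.5, -6.4, -3.4]
finger_gap: 0.226
finger_force: 15.0
```

>>> apply_moves(
  targets=[
    {"tx": 0, "ty": 1.5, "tz": 0, "ax": 0, "ay": 0, "az": 0, "gripper": 0},
    {"tx": 0, "ty": 0, "tz": 0, "ax": 0, "ay": 0, "az": 0, "gripper": 60},
    {"tx": 0, "ty": 0, "tz": 0, "ax": 0, "ay": 0, "az": 0, "gripper": 100},
    {"tx": 0, "ty": 0, "tz": 0, "ax": 0, "ay": 0, "az": 0, "gripper": 100},
    {"tx": 0, "ty": 0, "tz": 0, "ax": 0, "ay": 0, "az": 0, "gripper": 100},
    {"tx": 0, "ty": 0, "tz": 0, "ax": 0, "ay": 0, "az": 0, "gripper": 100},
    {"tx": 0, "ty": 0, "tz": -20, "ax": 0, "ay": 0, "az": 0, "gripper": 100},
    {"tx": 0, "ty": 0, "tz": -35, "ax": 0, "ay": 0, "az": 0, "gripper": 100},
    {"tx": 0, "ty": 0, "tz": -35, "ax": 0, "ay": 0, "az": 0, "gripper": 100},
    {"tx": 0, "ty": 0, "tz": -35, "ax": 0, "ay": 0, "az": 0, "gripper": 100},
    {"tx": 0, "ty": 0, "tz": -35, "ax": 0, "ay": 0, "az": 0, "gripper": 100},
    {"tx": 0, "ty": 0, "tz": -35, "ax": 0, "ay": 0, "az": 0, "gripper": 100},
    {"tx": 0, "ty": -35, "tz": 0, "ax": 0, "ay": 0, "az": 0, "gripper": 100},
    {"tx": 0, "ty": -35, "tz": 0, "ax": 0, "ay": 0, "az": 0, "gripper": 100},
    {"tx": 0, "ty": -35, "tz": 0, "ax": 0, "ay": 0, "az": 0, "gripper": 100},
    {"tx": 0, "ty": -35, "tz": 0, "ax": 0, "ay": 0, "az": 0, "gripper": 100},
    {"tx": 0, "ty": 0, "tz": 0, "ax": 0, "ay": 0, "az": 0, "gripper": 100},
    {"tx": 0, "ty": 0, "tz": 0, "ax": 0, "ay": 0, "az": 0, "gripper": 100},
  ],
)

```text
time_s: 37.3
position: [518.2, -116.3, 249.4]
orientation: [[0.988, 0.155, -0.0], [0.155, -0.988, 0.001], [-0.0, -0.001, -1.0]]
force: [-0.2, -0.6, -0.3]
finger_gap: 0.999
finger_force: 0.0
```

```bash
python3 - <<'E'
from go import *; import cv2
st(); out=[]
for c,(r,q) in {'top':(170,360),'scene':(180,370)}.items():
    d=bot.snapshot(c); out.append(cv2.resize(d['image'][r:r+120,q:q+130,::-1],(400,370),interpolation=cv2.INTER_CUBIC))
cv2.imwrite('pics/s9.png',np.hstack(out))
E
```

```text
t 37.3 p [ 518.2 -116.3  249.4] yaw_y -1.416 z [-0.     0.001 -1.   ] gap 0.999 ff 0.0 F [-0.2 -0.6 -0.3] T [-0.02  0.14  0.01] q [-0.75  0.43  1.18  1.86 -0.43  1.15 -0.83]
```

View pics/s9.png

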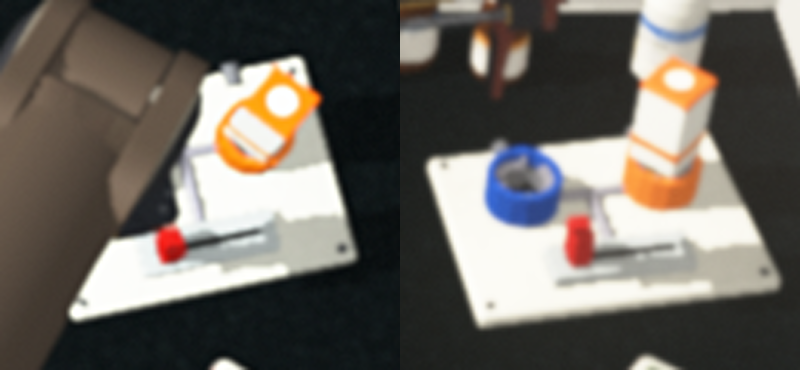

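The cartridge stands home in the orange collar, the valve grip is at its left end (open), and the gripper is clear of everything.

```bash
python3 -c "
from workcell import bot; print(bot.close_job())"
```

```text
the job is handed in; nothing more can be done
None
```

I handed the job in at about 37 s. The orange cartridge (no blue one was there) is screwed to its end stop in the orange collar, the valve was shut first and is now slid fully open, and no bystander was touched; the hand-in gave no verdict.

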